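Put the agate burnishers away in their case and latch it

TASK

Put the gilding burnishers away: open the case's lid past upright so that it stays open, lift out the cork packing block and set it down flat on the bench well clear of the case, lay every burnisher from the bench flat on the case's floor in a groove between the dark blocks, stone tips all towards the hinges, then shut the lid and only then swing the brass hasp all the way down over its staple. Leave the mug, the cup and the bottle where they stand.

Things in the scene. Friction and masses are not known exactly. Their poses are not given: they have to be found in the camera images.
- case: Shallow wooden case, fixed to the bench, 190 (its x) x 170 (its y) x 40 mm high, walls 5 mm; origin at the centre of its underside, z up. Hinges on its +y wall, hasp and lid pull bar on the -y side. Inner floor 5 mm above the underside. Inside stand six dark blocks (4 mm in x, 14 in y, tops 18 mm above the underside) at x = -40, 0, +40, y = -45 and +45 mm.
- case_floor (a point): Centre of the case's green inner floor, 5 mm above the case's underside. Four grooves run along the case's y between the blocks and end walls, centred at x = -60, -20, +20 and +60 mm; each is long and wide enough for one burnisher, and the middle of the case (y from -38 to +38 mm) has no blocks, so fingers have room.
- lid (a joint): Lid of the case (190 x 170 x 8 mm, about 0.25 kg, nearly free hinge), rad: 0 shut, 1.57 upright, 1.95 fully open against its stop. It falls shut if let go below about 1.5 and stays open by its own weight beyond about 1.65. It turns about the line through point lid_hinge along the case's x.
- lid_hinge (a point): Point on the lid's hinge line, middle of the case's +y wall, 40.5 mm above the case's underside. Its axes turn with the lid.
- lid_bar (a point): Middle of the lid's brass pull bar: round, 10 mm thick, 76 mm long along the case's x, 36 mm out from the lid's front edge on two side arms, in the lid's plane (mid-thickness), 206 mm from the hinge line; at the case's x = -45 mm, when shut y = -121 mm, z = 44.5 mm. Pinch it from above (31 mm gap between bar and case); it turns in the fingers as the lid swings.
- hasp (a joint): Brass hasp, a plate 34 mm wide, 70 mm long, 4 mm thick, hinged on the case's front (-y) wall, rad: 0 shut (lying level on the lid, its slot over the staple), 1.57 upright, up to 2.4 leaning outward away from the case. The hinge is slightly stiff (about 0.03 N m): it stays where it is left. It passes freely over the staple.
- hasp_hinge (a point): Point on the hasp's hinge line (along the case's x), at the middle of its width: in the case's frame x = +45 mm, y = -91 mm, 52 mm above the underside.
- hasp_end (a point): Middle of the free end of the hasp, 70 mm from its hinge line. When shut it lies at the case's x = +45, y = -21 mm, z = 52 mm.
- staple (a point): Middle of the small steel staple (12 mm wide, 4 mm thick, standing 10 mm above the lid's top) that comes up through the hasp's slot, 30 mm from the hasp's hinge line when the lid is shut. With lid and hasp shut its top is 4 mm above the hasp's upper face, and the last 30 mm of the hasp are free to press on.
- burnisher0_mid (a point): Agate burnisher with a red handle (may be absent), about 135 mm long, 45 g: square handle 14 x 14 mm (from 65 mm behind this point to 35 mm ahead of it), brass ferrule, thin brown stone tip reaching 70 mm ahead. This point is on its axis, 7 mm above its underside, near its balance point; x points along it to the stone tip.
- burnisher0_tip (a point): Stone tip of the red burnisher, 70 mm ahead of its middle point.
- burnisher1_mid (a point): Agate burnisher with a blue handle (may be absent), about 135 mm long, 45 g: square handle 14 x 14 mm (from 65 mm behind this point to 35 mm ahead of it), brass ferrule, thin brown stone tip reaching 70 mm ahead. This point is on its axis, 7 mm above its underside, near its balance point; x points along it to the stone tip.
- burnisher1_tip (a point): Stone tip of the blue burnisher, 70 mm ahead of its middle point.
- burnisher2_mid (a point): Agate burnisher with a dark brown wooden handle (may be absent), about 135 mm long, 45 g: square handle 14 x 14 mm (from 65 mm behind this point to 35 mm ahead of it), brass ferrule, thin brown stone tip reaching 70 mm ahead. This point is on its axis, 7 mm above its underside, near its balance point; x points along it to the stone tip.
- burnisher2_tip (a point): Stone tip of the dark brown wooden burnisher, 70 mm ahead of its middle point.
- burnisher3_mid (a point): Agate burnisher with a yellow handle (may be absent), about 135 mm long, 45 g: square handle 14 x 14 mm (from 65 mm behind this point to 35 mm ahead of it), brass ferrule, thin brown stone tip reaching 70 mm ahead. This point is on its axis, 7 mm above its underside, near its balance point; x points along it to the stone tip.
- burnisher3_tip (a point): Stone tip of the yellow burnisher, 70 mm ahead of its middle point.
- packing_mid (a point): Cork packing block, 46 (its x) x 64 (its y) x 26 mm high, about 60 g, loose; starts on the case's floor near its centre, under the shut lid, with its x roughly along the case's x. This point is its centre; z is up.
- mug: Bystander: white mug, 84 mm wide plus handle, 77 mm tall, loose; origin at the centre of its underside.
- cup: Bystander: white handleless cup, 80 mm wide, 55 mm tall, loose; origin at the centre of its underside.
- oil: Bystander: small brown bottle, 38 mm wide, 74 mm tall, loose; origin at the centre of its underside.
There are look-alikes about, which are no part of the job. Of the things that look like the part that bears burnisher2_mid, the middle-sized one is meant. There is more than one size of the part that bears burnisher0_mid; the job needs the larger.

How it is judged:
On the way, in this order (a step that is already met when the one before it is completed fails the run):
1. the lid stands open past upright (value of joint lid above 1.62 rad), for 0.3 s.
2. with the lid open, the cork block lies flat on the bench outside the case (centre over 130 mm from the case's) and every burnisher lies flat in a groove, stone tip towards the hinges (x of burnisher0_mid in the frame of case between -0.09 and 0.09 m and y of burnisher0_mid in the frame of case between -0.03 and 0.03 m and z of each of burnisher0_mid, burnisher1_mid, burnisher2_mid, burnisher3_mid in the frame of case below 0.018 m and y of each of burnisher0_tip, burnisher1_tip, burnisher2_tip, burnisher3_tip in the frame of case above 0.03 m and angle between the x axis of each of burnisher0_mid, burnisher1_mid, burnisher2_mid, burnisher3_mid and the y axis of case, either way round below 0.3 rad and x of burnisher1_mid in the frame of case between -0.09 and 0.09 m and y of burnisher1_mid in the frame of case between -0.03 and 0.03 m and x of burnisher2_mid in the frame of case between -0.09 and 0.09 m and y of burnisher2_mid in the frame of case between -0.03 and 0.03 m and x of burnisher3_mid in the frame of case between -0.09 and 0.09 m and y of burnisher3_mid in the frame of case between -0.03 and 0.03 m and horizontal distance between packing_mid and case_floor above 0.13 m and height (world z) of packing_mid below 0.018 m and linear speed of each of packing, burnisher0, burnisher1, burnisher2, burnisher3 below 0.03 m/s and value of joint lid above 1.5 rad), for 0.3 s.
3. the lid is shut while the hasp is still open (value of joint lid below 0.06 rad and value of joint hasp above 0.5 rad), for 0.2 s.
4. the hasp lies shut over its staple (value of joint hasp below 0.08 rad and value of joint lid below 0.06 rad), for 0.2 s.
At the end, for the whole second after the job is handed in: Lid shut (0.06 rad), hasp shut over the staple (0.08 rad), burnishers at rest in the case: middle under 18 mm above its underside, within 90 mm (x) and 30 mm (y) of its centre, along its y within 0.3 rad, tip to the hinges; cork block flat on the bench, 130 mm or more away (all of step 4 and x of burnisher0_mid in the frame of case between -0.09 and 0.09 m and y of burnisher0_mid in the frame of case between -0.03 and 0.03 m and z of each of burnisher0_mid, burnisher1_mid, burnisher2_mid, burnisher3_mid in the frame of case below 0.018 m and y of each of burnisher0_tip, burnisher1_tip, burnisher2_tip, burnisher3_tip in the frame of case above 0.03 m and angle between the x axis of each of burnisher0_mid, burnisher1_mid, burnisher2_mid, burnisher3_mid and the y axis of case, either way round below 0.3 rad and x of burnisher1_mid in the frame of case between -0.09 and 0.09 m and y of burnisher1_mid in the frame of case between -0.03 and 0.03 m and x of burnisher2_mid in the frame of case between -0.09 and 0.09 m and y of burnisher2_mid in the frame of case between -0.03 and 0.03 m and x of burnisher3_mid in the frame of case between -0.09 and 0.09 m and y of burnisher3_mid in the frame of case between -0.03 and 0.03 m and horizontal distance between packing_mid and case_floor above 0.13 m and height (world z) of packing_mid below 0.018 m and linear speed of each of packing, burnisher0, burnisher1, burnisher2, burnisher3 below 0.03 m/s); the robot touches nothing.
It fails at once if the mug is pushed more than 30 mm or tipped over (distance of mug from where it was at the start of the episode above 0.03 m or angle between mug's own z axis and vertical above 0.4 rad).
It fails at once if the cup is pushed more than 30 mm or tipped over (distance of cup from where it was at the start of the episode above 0.03 m or angle between cup's own z axis and vertical above 0.4 rad).
It fails at once if the bottle is pushed more than 30 mm or tipped over (distance of oil from where it was at the start of the episode above 0.03 m or angle between oil's own z axis and vertical above 0.4 rad).
Of burnisher0, burnisher1, burnisher2, burnisher3 only 2 to 4 are there at a start; the rules pass over those that are not, and their reading is None.
At some moment in a run one of burnisher0, burnisher1, burnisher2, burnisher3 may be knocked a few centimetres aside while the robot is not near it.
Once in a run the grip may slacken for a moment while it holds something.
It also fails if it takes over 210 s, if anything falls off the work surface, if the arm or the gripper's body presses on something with over 40 N, if the wrist force passes 120 N, or if a joint passes its speed limit or range.

ROBOT

A 6-joint arm with a two-finger parallel gripper is mounted at the origin on the work surface. World frame = base frame: x ahead of the robot, y to its left, z up, the work surface at z = 0. Lengths are in m, angles in rad, forces in N, time in s.
With the tool pointing down it reaches from about 0.25 to 0.775 m from the base axis. Payload 4 kg.
Tool frame: the origin (TCP) lies midway between the tips of the shut fingers; the grasp point (between the pads) lies 19 mm behind it (robot.pinch_z is the distance from the TCP to the grasp point, in m); x points along the fingers, y is the direction in which the jaws open and shut, and the axes are right-handed (so a half turn about x gives the same grasp; the last joint's range is limited). The gripper opens to 94 mm and grips with 3 to 60 N. Pads are 16 mm wide; open, the fingers measure 119 mm over their backs; the gripper's body (75 mm by 177 mm) begins 78 mm behind the grasp point.
Start: joints at [-1.282, 0.087, 1.371, -0, 1.684, -0.103], TCP at [0.21, -0.508, 0.206] pointing down, gripper open.
Joint ranges: [-3.1, 3.1], [-0.76, 2.03], [0.27, 2.55], [-1.08, 4.22], [0.17, 2.65], [-2.57, 2.57]. Speed limits (rad/s): [2.79, 2.79, 3.14, 3.14, 3.14, 3.14].

INTERFACE

Orientations are given as [roll, pitch, yaw] about the fixed x, y, z axes, in that order (R = Rz(yaw) Ry(pitch) Rx(roll)).
In Python, from bench import robot, imaging gives the robot as it stands. The module is installed in compiled form; this text tells all that it offers.
- The arm moves only by the tool drive_tool, never from a script. Its argument "commands" is a list that holds one entry, the list of rows, each a list of 4 numbers: the shift along the tool's x, y, z as a fraction of full scale, then the turn about the tool's x as a fraction of full scale. A call has 1 to 20 rows; each row shifts and turns the commanded pose from where the row before left it, along the tool's axes as they then stand; what a row does not reach is not made up. Full scale, the value 1, is 0.25 m for a shift and 360 degrees for a turn. A row lasts 1/10 s, in which the tool goes at most 50 mm and 8.59 degrees, less where a joint would pass 70% of its speed; a pose out of reach is approached as far as the arm can. A call with a number of a shift or a turn outside -1 to 1 is refused whole. A call with a gripper value outside its range is refused whole. "grip" is the opening, from 0 (shut) to 1 (fully open), set as the call begins (left out, the last holds). The fingers move at their own pace and stop on an object; the grip force is fixed at half the most. Time passes only in rows, so rows that do not move let the fingers close. It gives the time, the measured TCP pose, the force and the opening at its end, in the units of the state.
- robot.get_obs(): the state, without advancing time (a new reading comes with each control period).
- imaging.snapshot(name): name is "side" or "top"; returns a dict with "pixels" (420x560x3 uint8, red, green, blue), "z_map" (420x560 float32, m along the optical axis (not along the pixel's ray), 0 where there is no reading), "mtx" (3x3 intrinsics, pixels), "extrinsics" (4x4, takes a point from world to camera coordinates). Camera axes: x right, y up, looking along -z (the intrinsics and any distortion apply to the point x, -y, -z); pixel columns grow to the right and rows downward; lengths in m; the calibration is good to about 2 mm. A picture is of the moment at which its call begins.
- robot.close_job(): hands the job in, once; it reports no verdict.
The state is a dict: "time": time; "joint_positions": joint angles; "qvel": joint speeds; "joint_torque": joint torques, N m; "tool_pos": TCP position; "ee_rot": TCP orientation; "wrist_force": force on the tool from outside, world axes, zero at the start; "wrist_torque": the same for the moment, N m; "width": finger opening in m.
Only numpy, scipy, OpenCV 4.12 (cv2) and the standard library are available. Lean on these libraries where they do the work, as an engineer would, in place of code of your own. Each camera call takes 0.05 s, during which the arm holds its last target.

## Working session

There is one attempt and no reset: what is moved stays moved. The work goes in short steps, Python scripts to look and compute and a tool call to move; the robot and the scene stay as the last step left them, time stands still between calls to the robot, and variables do not carry over. Pictures are saved under pics/ and viewed, and the job is handed in when it is done.

Besides the shell and the picture viewer there is one more tool, called as a command line: name --argument value ..., lists and objects as JSON in quotes. drive_tool: Moves the arm, as the interface text tells. Shift numbers are shares of 0.25 m and turn numbers shares of 360 degrees, none past 1 either way. Its arguments: {"type":"object","properties":{"commands":{"type":"array","items":{"type":"array","items":{"type":"array","items":{"type":"number","minimum":-1,"maximum":1}}}},"grip":{"type":"number"}},"required":["commands"]}

```bash
ls; mkdir -p pics
cat > h.py <<'E'
import numpy as np, cv2
from bench import robot, imaging
def snap(n,tag=None):
    s=imaging.snapshot(n)
    if tag: cv2.imwrite(f'pics/{tag}.png',s['pixels'][:,:,::-1])
    return s
def pts(s):
    z=s['z_map'];h,w=z.shape;K=s['mtx'];E=s['extrinsics']
    v,u=np.mgrid[:h,:w]
    x=(u-K[0,2])/K[0,0]*z; y=(v-K[1,2])/K[1,1]*z
    P=np.stack([x,-y,-z,np.ones_like(z)],-1)
    return (P@np.linalg.inv(E).T)[...,:3]
def ray(s,uv,h):
    K=s['mtx'];Ei=np.linalg.inv(s['extrinsics'])
    d=np.array([(uv[0]-K[0,2])/K[0,0],-(uv[1]-K[1,2])/K[1,1],-1]);
    d=Ei[:3,:3]@d;o=Ei[:3,3];return o+d*(h-o[2])/d[2]
def proj(s,p):
    c=s['extrinsics']@np.append(p,1);K=s['mtx'];x=K@np.array([c[0],-c[1],-c[2]]);return x[:2]/x[2]
E
python3 - <<'E'
from h import *
for n in('top','side'):
    s=snap(n,n+'0');print(n,s['mtx'].round(1).tolist(),np.linalg.inv(s['extrinsics']).round(3).tolist())
print(robot.get_obs(), robot.pinch_z)
E
```

```text
pics
top [[436.9, 0.0, 270.6], [0.0, 436.9, 206.1], [0.0, 0.0, 1.0]] [[-0.017, 0.982, -0.188, 0.335], [-1.0, -0.015, 0.011, -0.054], [0.008, 0.188, 0.982, 0.979], [0.0, 0.0, 0.0, 1.0]]
side [[395.2, 0.0, 277.2], [0.0, 395.2, 209.4], [0.0, 0.0, 1.0]] [[-0.98, 0.118, -0.162, 0.368], [-0.2, -0.625, 0.755, 0.553], [-0.012, 0.772, 0.636, 0.622], [0.0, 0.0, 0.0, 1.0]]
{'time': 0.1, 'joint_positions': array([-1.28210025e+00,  8.78725577e-02,  1.37208535e+00, -2.36610208e-05,
        1.68360059e+00, -1.03070224e-01]), 'qvel': array([-0.00030152, -0.00175188, -0.0031702 ,  0.00037882, -0.00125213,
       -0.00017584]), 'joint_torque': array([ 2.34555773e-03, -3.41253698e+01, -3.03300726e+01,  7.20361364e-02,
        3.04913137e-02, -1.00506222e-04]), 'tool_pos': array([ 0.20986428, -0.50785461,  0.20443491]), 'ee_rot': array([-1.66190488,  1.56883035,  1.87145144]), 'wrist_force': array([-0.19596158,  0.69325589,  0.48330025]), 'wrist_torque': array([-0.01998639,  0.00758668,  0.00633013]), 'width': 0.09401523247717132} 0.0188
```

Run:
```python
import cv2
for n in('top0','side0'):
    i=cv2.imread(f'pics/{n}.png');cv2.imwrite(f'pics/{n}b.png',cv2.resize(i,(800,600),interpolation=cv2.INTER_CUBIC))
```

```text
(no output)
```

View pics/top0b.png

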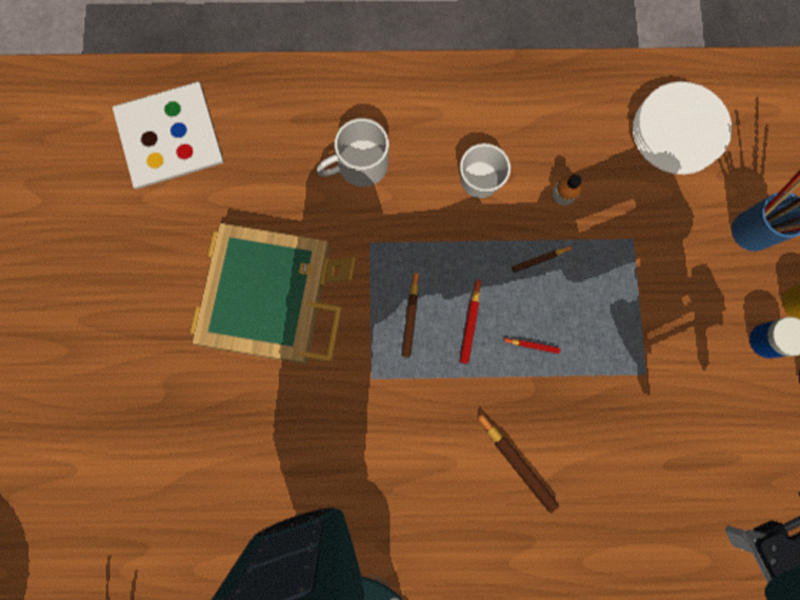

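View pics/side0b.png

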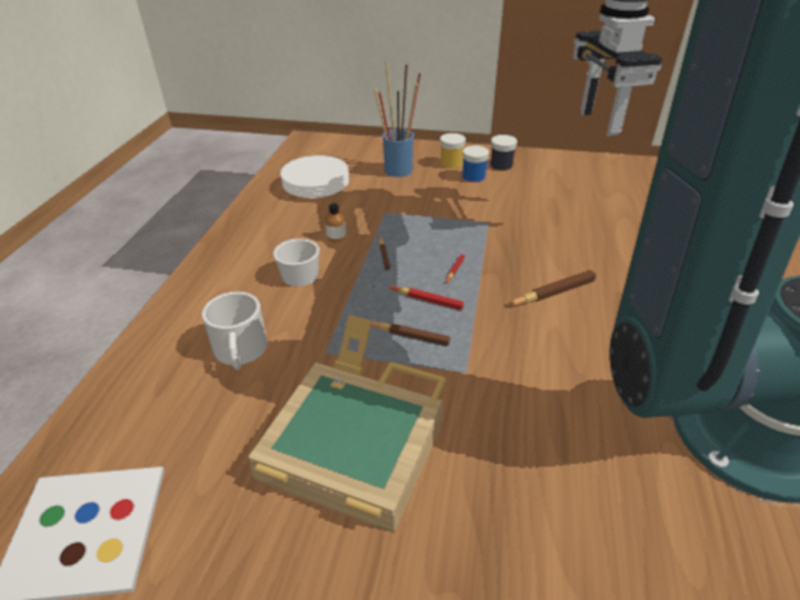

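Top view (800-px scale): case at (262,292) with the bar at (322,330) and the hasp at (338,268). The red candidates are the large one (470,320) and a small one (532,345). The brown candidates are middle-sized (410,315), small (540,258) and large (517,458). No blue or yellow burnishers are visible, since the jars at right and the palette are other things. I choose red (470,320) and brown (410,315), and will check the sizes by measuring.

```bash
cat >> h.py <<'E'
def rods(s,kind,zmax=0.03,lim=None):
    """elongated coloured blobs -> handle axis, via ray onto z=.007..; returns list"""
    hsv=cv2.cvtColor(s['pixels'],cv2.COLOR_RGB2HSV);P=pts(s)
    r,g,b=[s['pixels'][...,i].astype(int) for i in range(3)]
    if kind=='red': m=(r>90)&(g<45)&(b<50)
    else: m=(r<105)&(r-b>18)&(g<60)&(r>g+12)
    return m,P
E
python3 - <<'E'
from h import *
s=snap('top');P=pts(s)
# lid top
m=(abs(P[...,2]-0.0485)<0.006)&(P[...,1]>0)&(P[...,1]<0.35)&(P[...,0]>.15)&(P[...,0]<.5)
n,l,st,c=cv2.connectedComponentsWithStats(m.astype(np.uint8))
i=1+st[1:,4].argmax();q=P[l==i];print(st[i],np.median(q[:,2]))
k=cv2.morphologyEx((l==i).astype(np.uint8),cv2.MORPH_OPEN,np.ones((25,25)))
q=P[k>0]
rect=cv2.minAreaRect((q[:,:2]*1000).astype(np.float32));print(rect, cv2.boxPoints(rect))
# hasp/bar heights
m=(P[...,2]>.055)&(P[...,1]>0)&(P[...,1]<0.35)&(P[...,0]>.2)&(P[...,0]<.45)&(P[...,2]<.2)
print(P[m][::4].round(3)[:60].tolist())
# objects on z low: rods by height 0.006-0.03
m=((P[...,2]>.007)&(P[...,2]<.03)&(P[...,1]>-.5)&(P[...,1]<0.12)&(P[...,0]>.1)&(P[...,0]<.5)).astype(np.uint8)
n,l,st,c=cv2.connectedComponentsWithStats(m)
for i in range(1,n):
    if st[i,4]>30:
        q=P[l==i];r=cv2.minAreaRect((q[:,:2]*1000).astype(np.float32));print(c[i].round(),st[i,4],np.median(q[:,2]).round(4),np.round(r[0]),np.round(r[1]),r[2],s['pixels'][l==i].mean(0).round())
E
```

```text
[ 133  213  106   41 3074] 0.04865364175133091
((469.4879455566406, 187.47872924804688), (58.26873779296875, 57.49115753173828), 89.65499877929688) [[440.56747 158.51797]
 [498.0576  158.17181]
 [498.40842 216.43948]
 [440.9183  216.78564]]
[[0.447, 0.214, 0.055], [0.217, 0.02, 0.144], [0.217, 0.012, 0.146], [0.214, 0.034, 0.134], [0.217, 0.025, 0.152], [0.218, 0.017, 0.158], [0.218, 0.009, 0.162], [0.216, 0.003, 0.152], [0.214, 0.036, 0.145], [0.216, 0.028, 0.158], [0.217, 0.02, 0.164], [0.218, 0.012, 0.171], [0.217, 0.005, 0.167], [0.21, 0.049, 0.128], [0.213, 0.039, 0.148], [0.215, 0.031, 0.163], [0.216, 0.023, 0.172], [0.217, 0.015, 0.175], [0.216, 0.009, 0.171], [0.217, 0.001, 0.182], [0.211, 0.047, 0.144], [0.214, 0.037, 0.165], [0.215, 0.029, 0.175], [0.216, 0.022, 0.178], [0.215, 0.015, 0.179], [0.216, 0.008, 0.184], [0.217, 0.0, 0.192], [0.21, 0.05, 0.147], [0.213, 0.04, 0.169], [0.214, 0.033, 0.177], [0.215, 0.025, 0.185], [0.214, 0.018, 0.183], [0.215, 0.011, 0.186], [0.206, 0.063, 0.135], [0.209, 0.053, 0.154], [0.212, 0.044, 0.171], [0.212, 0.036, 0.177], [0.214, 0.028, 
[... 203 characters left out ...]
 0.194], [0.203, 0.072, 0.137], [0.207, 0.061, 0.161], [0.21, 0.051, 0.18], [0.211, 0.043, 0.191], [0.211, 0.036, 0.192], [0.211, 0.029, 0.193], [0.212, 0.022, 0.197], [0.203, 0.072, 0.149], [0.206, 0.062, 0.167], [0.209, 0.052, 0.186], [0.21, 0.044, 0.195], [0.21, 0.038, 0.192], [0.21, 0.031, 0.196]]
[286. 232.] 222 0.0137 [461. -97.] [14. 78.] 82.03028869628906 [75. 44. 28.]
[328. 234.] 266 0.0137 [ 455. -191.] [14. 92.] 77.97786712646484 [142.  25.  22.]
[218. 232.] 44 0.0181 [463.  53.] [ 1. 66.] 79.19237518310547 [82. 62. 37.]
[375. 242.] 123 0.0092 [ 435. -293.] [77.  9.] 77.53006744384766 [156.  43.  31.]
[363. 326.] 684 0.0175 [ 261. -254.] [174.  19.] 37.30247497558594 [97. 57. 29.]
```

Run:
```python
import cv2
i=cv2.imread('pics/top0.png');cv2.imwrite('pics/crop0.png',cv2.resize(i[150:365,240:460],None,fx=2.7,fy=2.7,interpolation=cv2.INTER_CUBIC))
```

```text
(no output)
```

View pics/crop0.png

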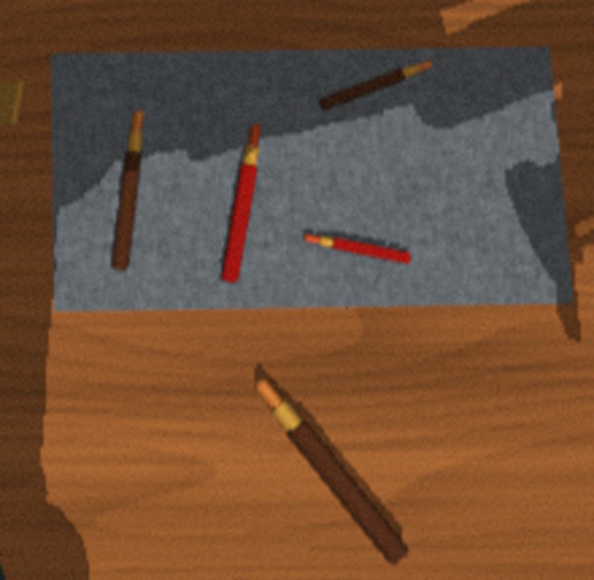

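The crop confirms the large red one (native 329,225) and the middle brown one (287,218). The heights of 14 mm match. Next I measure the case.

Run:
```python
from h import *
for n in('top','side'):
    s=snap(n);P=pts(s)
    hsv=cv2.cvtColor(s['pixels'],cv2.COLOR_RGB2HSV)
    m=((hsv[...,0]>55)&(hsv[...,0]<90)&(hsv[...,1]>100)&(hsv[...,2]>35)&(P[...,2]<.07)).astype(np.uint8)
    k,l,st,c=cv2.connectedComponentsWithStats(m)
    inr=[i for i in range(1,k) if st[i,4]>1500]
    for i in inr:
        print(n,st[i],c[i], np.median(P[l==i],0))
        # ray-cast contour pts to plane z=.0487
        cn=max(cv2.findContours((l==i).astype(np.uint8),0,1)[0],key=cv2.contourArea)[:,0]
        W=np.array([ray(s,p,.0487)[:2] for p in cn])*1000
        r=cv2.minAreaRect(W.astype(np.float32));print(r)
        m2=cv2.drawContours(np.zeros(m.shape,np.uint8),[cv2.convexHull(cn)],-1,1,-1)
        v,u=np.nonzero(m2);print('hull centroid',ray(s,(u.mean(),v.mean()),.0487))
s=snap('top');cv2.imwrite('pics/c1.png',cv2.resize(s['pixels'][140:270,120:260,::-1],None,fx=5,fy=4.6,interpolation=cv2.INTER_CUBIC))
s=snap('side');cv2.imwrite('pics/c2.png',cv2.resize(s['pixels'][215:370,170:320,::-1],None,fx=4,fy=3.8,interpolation=cv2.INTER_CUBIC))
```

```text
top [ 147  167   70   75 3792] [181.49815401 204.09572785] [0.51957131 0.1292958  0.04888415]
((522.1752319335938, 128.18417358398438), (126.76376342773438, 146.1182403564453), 79.35281372070312)
hull centroid [0.52075224 0.12834987 0.0487    ]
```

View pics/c1.png

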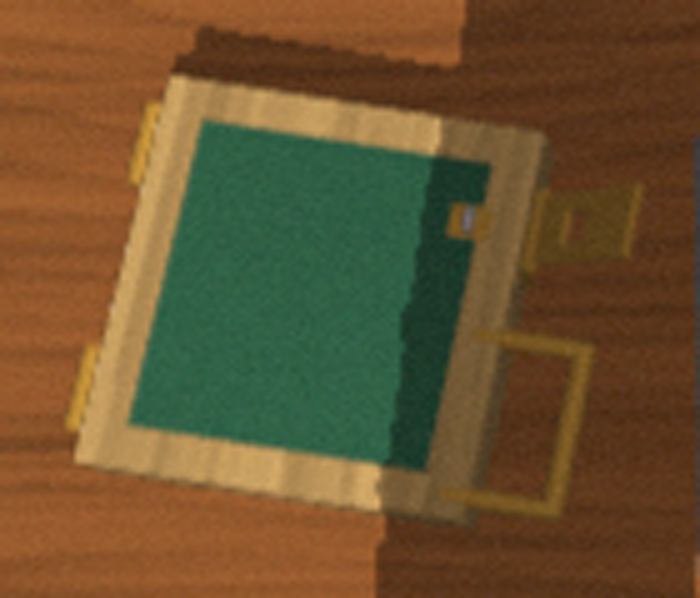

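View pics/c2.png

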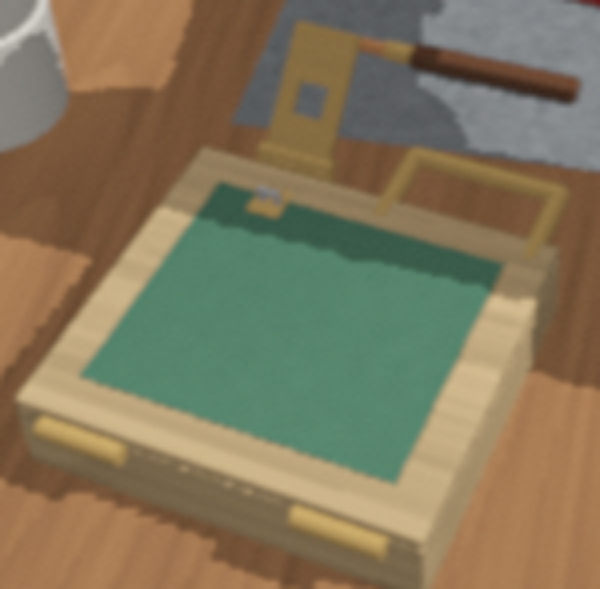

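Run:
```python
from h import *
s=snap('top');t=snap('side')
W=[ray(s,(120+x/5-.4,140+y/4.6-.4),.0485) for x,y in[(178,78),(545,132),(468,520),(77,462)]]
W=np.array(W);print(W.round(4))
print('mean',W.mean(0),'sides',[np.linalg.norm(W[i]-W[i-1]).round(4) for i in range(4)])
V=np.array([ray(t,(170+x/4-.4,215+y/3.8-.4),.0485) for x,y in[(20,400),(205,150),(555,250),(425,545)]])
print(V.round(4),V.mean(0),[np.linalg.norm(V[i]-V[i-1]).round(4) for i in range(4)])
for Q in (W,V):
    ex=(Q[0]-Q[3])+(Q[1]-Q[2]); print('yaw from x edges',np.degrees(np.arctan2(ex[1],ex[0])))
    ey=(Q[0]-Q[1])+(Q[3]-Q[2]); print('yaw from y edges',np.degrees(np.arctan2(-ey[0],ey[1])))
# bar
b=[ray(s,(120+x/5-.4,140+y/4.6-.4),.0445) for x,y in[(583,345),(558,508)]];print('bar ends top',b)
b=[ray(t,(170+x/4-.4,215+y/3.8-.4),.0445) for x,y in[(415,155),(562,192)]];print('bar ends side',b)
```

```text
[[0.6285 0.1898 0.0485]
 [0.5992 0.0275 0.0485]
 [0.4142 0.0599 0.0485]
 [0.4437 0.2267 0.0485]]
mean [0.52141591 0.12597789 0.0485    ] sides [np.float64(0.1884), np.float64(0.165), np.float64(0.1879), np.float64(0.1694)]
[[0.6269 0.1962 0.0485]
 [0.5969 0.0319 0.0485]
 [0.4145 0.0664 0.0485]
 [0.4425 0.2318 0.0485]] [0.52019984 0.13159622 0.0485    ] [np.float64(0.1878), np.float64(0.167), np.float64(0.1856), np.float64(0.1678)]
yaw from x edges -10.624799477958772
yaw from y edges -10.130982584323808
yaw from x edges -10.817500270708965
yaw from y edges -9.961138545448573
bar ends top [array([0.49610692, 0.01121217, 0.0445    ]), array([0.41948012, 0.0220407 , 0.0445    ])]
bar ends side [array([0.49317706, 0.01185739, 0.0445    ]), array([0.41692706, 0.02402741, 0.0445    ])]
```

```bash
cat >> h.py <<'E'
from scipy.spatial.transform import Rotation as Ro
C=np.array([.5215,.1285,0]);YAW=np.radians(-10.4)
EX=np.array([np.cos(YAW),np.sin(YAW),0]);EY=np.array([-np.sin(YAW),np.cos(YAW),0])
def cw(x,y,z): return C+x*EX+y*EY+np.array([0,0,z])
def toolR(o=None):
    o=o or robot.get_obs();return Ro.from_euler('xyz',o['ee_rot']).as_matrix()
def jaw(o=None):
    R=toolR(o);return np.degrees(np.arctan2(R[1,1],R[0,1]))
def where():
    o=robot.get_obs();print('t',o['time'],'tcp',o['tool_pos'].round(4),'jaw',jaw(o).round(2),'w',round(o['width'],4),'F',o['wrist_force'].round(1),'q',o['joint_positions'].round(2));return o
def to(tcp,jawdeg=None,start=None):
    """turn first (about tool x, pos unaffected), then shift in tool axes. prints fractions"""
    o=robot.get_obs();p=np.array(start[0]) if start is not None else o['tool_pos'];R=toolR(o);j=jaw(o)
    if start is not None and start[1] is not None:
        R=R@Ro.from_euler('x',-(start[1]-j),degrees=True).as_matrix(); j=start[1]
    d=0
    if jawdeg is not None:
        d=(jawdeg-j+90)%180-90
        R2=R@Ro.from_euler('x',-d,degrees=True).as_matrix()
    else: R2=R
    t=R2.T@(np.asarray(tcp)-p)
    print('target',np.round(tcp,4),'turn frac',round(-d/360,4),'(deg world %.1f)'%d,'shift after turn frac',(t/.25).round(4), 'shift before turn frac',(R.T@(np.asarray(tcp)-p)/.25).round(4))
    return t
E
python3 - <<'E'
from h import *
where();print(toolR().round(3))
b=cw(-.045,-.121,.0445);print('bar',b)
to([*b[:2],.20],90+np.degrees(YAW))
E
```

```text
t 0.45 tcp [ 0.21   -0.5083  0.2054] jaw -67.55 w 0.0941 F [ 0.6  0.5 -0.1] q [-1.28  0.09  1.37  0.    1.68 -0.1 ]
[[-0.     0.382 -0.924]
 [ 0.    -0.924 -0.382]
 [-1.    -0.    -0.   ]]
bar [0.45539647 0.01761121 0.0445    ]
target [0.4554 0.0176 0.2   ] turn frac 0.0912 (deg world -32.8) shift after turn frac [ 0.0219 -2.2462 -0.5857] shift before turn frac [ 0.0219 -1.5694 -1.7104]
```

drive_tool --commands '[[[0,0,0,0.0228],[0,0,0,0.0228],[0,0,0,0.0228],[0,0,0,0.0228]]]' --grip 0.5

```text
time: 0.85
tool_pos: [0.21, -0.5083, 0.2055]
ee_rot: [1.965, 1.571, -1.363]
wrist_force: [0.0, -0.3, 0.5]
width: 0.0656
```

drive_tool --commands '[[[0,-0.1248,-0.0325,0],[0,-0.1248,-0.0325,0],[0,-0.1248,-0.0325,0],[0,-0.1248,-0.0325,0],[0,-0.1248,-0.0325,0],[0,-0.1248,-0.0325,0],[0,-0.1248,-0.0325,0],[0,-0.1248,-0.0325,0],[0,-0.1248,-0.0325,0],[0,-0.1248,-0.0325,0],[0,-0.1248,-0.0325,0],[0,-0.1248,-0.0325,0],[0,-0.1248,-0.0325,0],[0,-0.1248,-0.0325,0],[0,-0.1248,-0.0325,0],[0,-0.1248,-0.0325,0],[0,-0.1248,-0.0325,0],[0,-0.1248,-0.0325,0],[0,0,0,0],[0,0,0,0]]]'

```text
time: 2.85
tool_pos: [0.455, 0.0179, 0.2054]
ee_rot: [1.125, 1.57, -2.196]
wrist_force: [-0.7, 0.3, 0.2]
width: 0.0468
```

Run:
```python
from h import *
where()
b=cw(-.045,-.121,.0445)+[.0005,0,0]
to([*b[:2],.10],90+np.degrees(YAW));to([*b[:2],.0265],90+np.degrees(YAW))
snap('side','s1')
```

```text
t 2.85 tcp [0.455  0.0179 0.2054] jaw -100.3 w 0.0468 F [-0.7  0.3  0.2] q [-0.08 -0.13  1.58 -0.    1.69  1.67]
target [0.4559 0.0176 0.1   ] turn frac 0.0003 (deg world -0.1) shift after turn frac [ 0.4215 -0.     -0.004 ] shift before turn frac [ 0.4215 -0.     -0.004 ]
target [0.4559 0.0176 0.0265] turn frac 0.0003 (deg world -0.1) shift after turn frac [ 7.155e-01 -3.000e-04 -4.100e-03] shift before turn frac [ 7.155e-01 -3.000e-04 -4.100e-03]
```

View pics/s1.png

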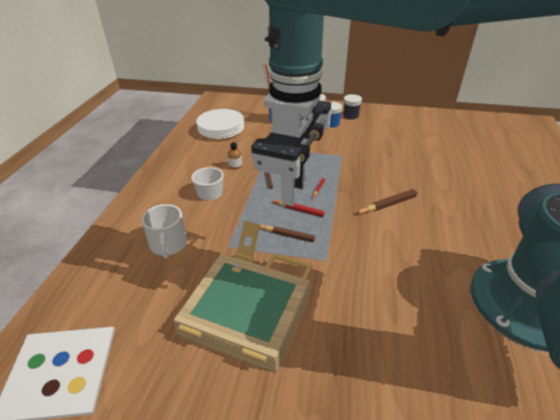

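drive_tool --commands '[[[0.08,0,-0.002,0],[0.08,0,-0.002,0],[0.08,0,0,0],[0.08,0,0,0],[0.08,0,0,0],[0.08,0,0,0],[0.08,0,0,0],[0.08,0,0,0],[0.075,0,0,0],[0,0,0,0],[0,0,0,0]]]' --grip 0.32

```text
time: 4.0
tool_pos: [0.4559, 0.0165, 0.0271]
ee_rot: [1.485, 1.57, -1.84]
wrist_force: [-1.1, -0.8, 0.1]
width: 0.0299
```

drive_tool --commands '[[[0,0,0,0],[0,0,0,0],[0,0,0,0],[0,0,0,0],[0,0,0,0],[0,0,0,0],[0,0,0,0]]]' --grip 0

```text
time: 4.7
tool_pos: [0.4575, 0.0197, 0.028]
ee_rot: [-2.102, 1.565, 0.858]
wrist_force: [0.8, 5.3, 1.1]
width: 0.0091
```

Run:
```python
from h import *
o=where()
# arc about hinge; pinch point = TCP + .0188 up. 
p0=o['tool_pos'];R=toolR()
rel=np.array([-.206,.004])
hy=np.array([0.0,0]);prev=np.zeros(3);a=0;N=18
L=np.hypot(*rel);a0=np.arctan2(.004,.206)
print('tool in case axes: y',R.T@EY)
for k in range(1,N+1):
    th=1.8*k/N
    y=-L*np.cos(th+a0)+L*np.cos(a0); z=L*np.sin(th+a0)-L*np.sin(a0)
    d=R.T@(y*EY+np.array([0,0,z]));print(k,round(th,2),((d-prev)/.25).round(4),p0+R@d);prev=d
```

```text
t 4.7 tcp [0.4575 0.0197 0.028 ] jaw -100.37 w 0.0091 F [0.8 5.3 1.1] q [-0.08 -0.01  1.84  0.    1.31  1.67]
tool in case axes: y [ 4.81683026e-03 -9.99988238e-01 -5.67164389e-04]
1 0.1 [-0.0822 -0.0061 -0.0002] [0.4577602  0.0210753  0.04854355]
2 0.2 [-0.0811 -0.0143 -0.0002] [0.45838705 0.02449074 0.068844  ]
3 0.3 [-0.0793 -0.0223 -0.0002] [0.45937662 0.02988249 0.08869636]
4 0.4 [-0.0767 -0.0301 -0.0002] [0.46071902 0.03719666 0.10790227]
5 0.5 [-0.0733 -0.0376 -0.0002] [0.46240084 0.04636019 0.12626984]
6 0.6 [-0.0692 -0.0447 -0.0002] [0.46440528 0.05728151 0.14361554]
7 0.7 [-0.0644 -0.0514 -0.0002] [0.46671231 0.0698515  0.15976606]
8 0.8 [-0.0589 -0.0576 -0.0002] [0.46929887 0.08394457 0.17456003]
9 0.9 [-0.0529 -0.0632 -0.0002] [0.47213912 0.0994199  0.18784963]
10 1.0 [-0.0463 -0.0682 -0.0002] [0.47520469 0.11612286 0.19950208]
11 1.1 [-0.0392 -0.0724 -0.0002] [0.47846494 0.13388658 0.20940095]
12 1.2 [-0.0318 -0.076  -0.0001] [0.4818873  0.15253355 0.21744733]
13 1.3 [-0.0241 -0.0788 -0.0001] [0.48543757 0.17187746 0.22356083]
14 1.4 [-0.0161 -0.0808 -0.0001] [0.48908029 0.19172505 0.22768036]
15 1.5 [-0.0079 -0.082  -0.0001] [0.49277904 0.21187798 0.22976477]
16 1.6 [ 0.0003 -0.0824 -0.    ] [0.49649688 0.23213491 0.22979322]
17 1.7 [ 0.0085 -0.0819 -0.    ] [0.50019667 0.25229343 0.22776542]
18 1.8 [ 0.0166 -0.0807  0.    ] [0.50384142 0.27215213 0.22370165]
```

drive_tool --commands '[[[-0.041,-0.002,0,0],[-0.041,-0.004,0,0],[-0.0405,-0.006,0,0],[-0.0405,-0.0083,0,0],[-0.04,-0.0103,0,0],[-0.0393,-0.012,0,0],[-0.0388,-0.0141,0,0],[-0.0379,-0.016,0,0],[-0.0371,-0.0179,0,0],[-0.0362,-0.0197,0,0],[-0.0351,-0.0215,0,0],[-0.0341,-0.0232,0,0],[-0.0328,-0.0249,0,0],[-0.0316,-0.0265,0,0],[-0.0301,-0.028,0,0],[-0.0288,-0.0296,0,0],[-0.0272,-0.0309,0,0],[-0.0257,-0.0323,0,0]]]'

```text
time: 6.5
tool_pos: [0.4718, 0.0969, 0.1876]
ee_rot: [2.432, 1.566, -0.892]
wrist_force: [4.1, -2.5, -0.7]
width: 0.0092
```

Run:
```python
from h import *
o=where()
snap('side','s2')
```

```text
t 6.5 tcp [0.4718 0.0969 0.1876] jaw -100.45 w 0.0092 F [ 4.1 -2.5 -0.7] q [ 0.09 -0.06  1.56 -0.    1.64  1.84]
```

View pics/s2.png

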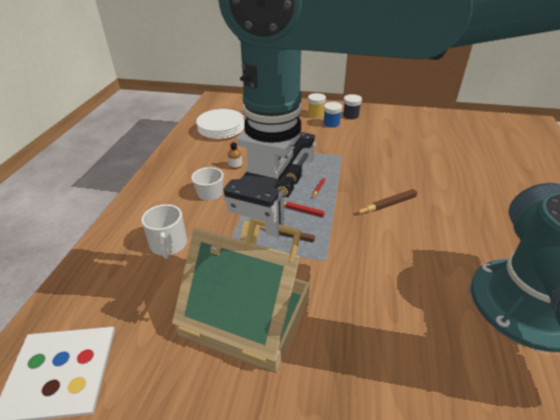

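The lid, at about (240,290), is coming up, and the bar is held at (290,235). I carry on along the arc.

drive_tool --commands '[[[-0.024,-0.0336,0,0],[-0.0223,-0.0346,0,0],[-0.0205,-0.0357,0,0],[-0.0187,-0.0367,0,0],[-0.0169,-0.0376,0,0],[-0.0149,-0.0384,0,0],[-0.0131,-0.0391,0,0],[-0.011,-0.0397,0,0],[-0.0091,-0.0402,0,0],[-0.007,-0.0406,0,0],[-0.005,-0.0409,0,0],[-0.0029,-0.0411,0,0],[-0.0008,-0.0412,0,0],[0.0012,-0.0412,0,0],[0.0032,-0.0411,0,0],[0.0053,-0.0408,0,0],[0.0073,-0.0406,0,0],[0.0093,-0.0401,0,0],[0,0,0,0],[0,0,0,0]]]'

```text
time: 8.55
tool_pos: [0.5044, 0.271, 0.2226]
ee_rot: [-2.934, 1.566, 0.025]
wrist_force: [6.0, -0.8, 1.7]
width: 0.0088
```

Run:
```python
from h import *
o=where()
d=o['tool_pos']-cw(-.045,.085,.0405)+[0,0,.0188];print(d@EY,d[2],'lid angle',np.arctan2(d[2],-(d@EY))-.0194)
snap('side','s3')
```

```text
t 8.55 tcp [0.5044 0.271  0.2226] jaw -100.42 w 0.0088 F [ 6.  -0.8  1.7] q [ 0.4   0.13  1.29 -0.    1.72  2.15]
0.05207981361312437 0.20087048496478846 lid angle 1.805081060829795
```

View pics/s3.png

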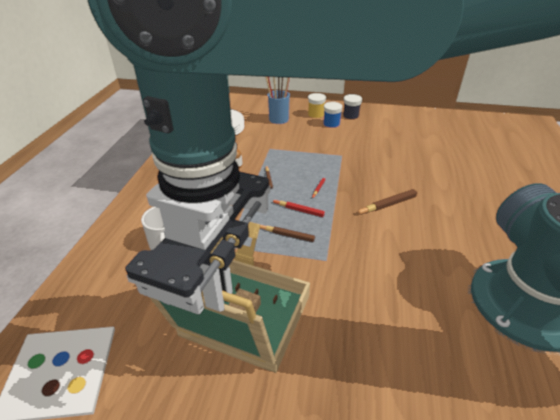

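drive_tool --commands '[[[0,0,0,0],[0,0,0,0],[0,0,0,0],[0,0,0,0],[0,0,0,0],[-0.03,0,0,0],[-0.05,0,0,0],[-0.08,0,0,0],[-0.1,0,0,0],[-0.1,0,0,0],[0,0,0,0],[0,0,0,0]]]' --grip 0.4

```text
time: 9.8
tool_pos: [0.5028, 0.271, 0.312]
ee_rot: [-2.634, 1.569, 0.326]
wrist_force: [-0.3, 0.2, -0.2]
width: 0.0375
```

Run:
```python
from h import *
o=where()
snap('side','s4')
snap('top','t4')
```

```text
t 9.8 tcp [0.5028 0.271  0.312 ] jaw -100.39 w 0.0375 F [-0.3  0.2 -0.2] q [ 0.4   0.14  1.1  -0.    1.9   2.15]
```

View pics/s4.png

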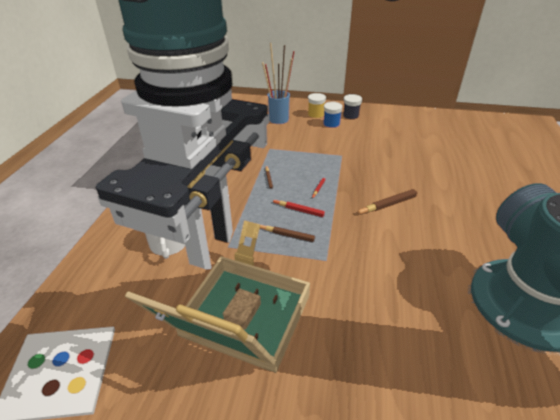

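View pics/t4.png

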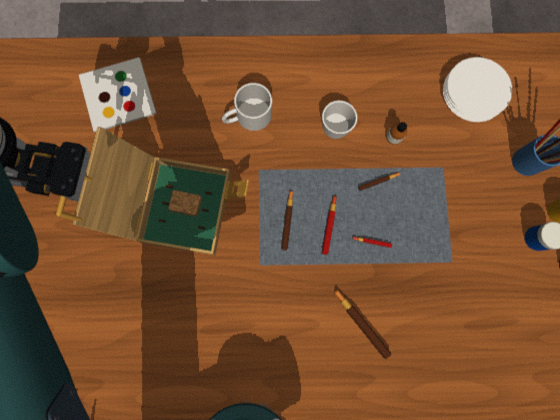

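```bash
cat >> h.py <<'E'
def blob(s,mask,h,name=''):
    k,l,st,c=cv2.connectedComponentsWithStats(mask.astype(np.uint8))
    i=1+st[1:,4].argmax();cn=max(cv2.findContours((l==i).astype(np.uint8),0,1)[0],key=cv2.contourArea)[:,0]
    W=np.array([ray(s,p,h)[:2] for p in cn])*1000
    r=cv2.minAreaRect(W.astype(np.float32));print(name,'px',c[i].round(1),st[i,4],'rect mm',np.round(r[0],1),np.round(r[1],1),round(r[2],1))
    v,u=np.nonzero(l==i);print('   centroid',ray(s,(u.mean(),v.mean()),h).round(4));return l==i
E
python3 - <<'E'
from h import *
for n in('top','side'):
    s=snap(n);P=pts(s);hsv=cv2.cvtColor(s['pixels'],cv2.COLOR_RGB2HSV)
    d=(P-C);cx=d@EX;cy=d@EY
    ins=(abs(cx)<.06)&(abs(cy)<.065)
    m=ins&(P[...,2]>.025)&(P[...,2]<.040)
    print('med z',np.median(P[m][:,2]),'case xy of pts',np.median(cx[m]),np.median(cy[m]))
    m2=(hsv[...,0]<22)&(hsv[...,2]>95)&ins
    m2=cv2.morphologyEx(m2.astype(np.uint8),cv2.MORPH_OPEN,np.ones((5,5)))
    blob(s,m2,.031,n)
    # rim: light wood at z .04
E
```

```text
med z 0.030533673719551624 case xy of pts 0.00574542823146207 0.0002813269906651658
top px [185.7 201. ] 68 rect mm [530.6 124.2] [18.4 15.5] 1.0
   centroid [0.5306 0.1237 0.031 ]
med z 0.030503207367103546 case xy of pts 0.0042392465275346335 0.005773733951014395
side px [242.1 307.7] 877 rect mm [525.2 136.9] [74.4 51.6] 78.0
   centroid [0.5247 0.1376 0.031 ]
```

Run:
```python
import cv2
from h import *
s=snap('top');i=s['pixels'][:,:,::-1].copy()
for p in[(-.095,-.085,.04),(.095,-.085,.04),(-.095,.085,.04),(.095,.085,.04)]+[(x,y,.018) for x in(-.04,0,.04) for y in(-.045,.045)]:
    u=proj(s,cw(*p));
    i[int(round(u[1])),int(round(u[0]))]=(255,0,255)
cv2.imwrite('pics/c5.png',cv2.resize(i[140:270,120:260],None,fx=5,fy=4.6,interpolation=cv2.INTER_NEAREST))
```

```text
(no output)
```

View pics/c5.png

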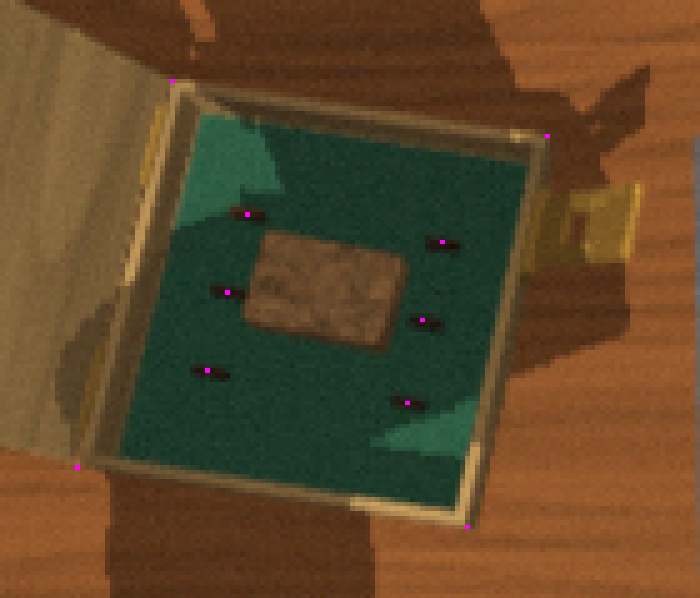

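Run:
```python
from h import *
s=snap('top')
W=np.array([ray(s,(120+x/5-.4,140+y/4.6-.4),.031) for x,y in[(265,232),(408,260),(388,350),(245,325)]])
m=W.mean(0);print(m,[np.linalg.norm(W[i]-W[i-1]).round(3) for i in range(4)]);d=m-C;print('case',d@EX,d@EY)
e=(W[0]-W[1])+(W[3]-W[2]);print('long axis yaw',np.degrees(np.arctan2(e[1],e[0])))
yaw=np.degrees(np.arctan2(e[1],e[0]))-90
where()
to([*m[:2],.312],yaw)
to([*m[:2],.010],yaw)
```

```text
[0.52624843 0.12540043 0.031     ] [np.float64(0.046), np.float64(0.065), np.float64(0.045), np.float64(0.064)]
case 0.005229952735290028 -0.0021914618712769868
long axis yaw 77.57720798376259
t 10.1 tcp [0.5021 0.2707 0.3096] jaw -100.39 w 0.0375 F [ 0.2 -0.1  0.6] q [ 0.4   0.14  1.11 -0.    1.9   2.15]
target [0.5262 0.1254 0.312 ] turn frac -0.2443 (deg world 88.0) shift after turn frac [-0.0091  0.2192  0.5469] shift before turn frac [-0.0091  0.5544 -0.1996]
target [0.5262 0.1254 0.01  ] turn frac -0.2443 (deg world 88.0) shift after turn frac [1.1989 0.2218 0.545 ] shift before turn frac [ 1.1989  0.5525 -0.2022]
```

drive_tool --commands '[[[0,0,0,-0.0222],[0,0,0,-0.0222],[0,0,0,-0.0222],[0,0,0,-0.0222],[0,0,0,-0.0222],[0,0,0,-0.0222],[0,0,0,-0.0222],[0,0,0,-0.0222],[0,0,0,-0.0222],[0,0,0,-0.0222],[0,0,0,-0.0222],[0,0.0438,0.1092,0],[0,0.0438,0.1092,0],[0,0.0438,0.1092,0],[0,0.0438,0.1092,0],[0,0.0438,0.1092,0],[0.1,0,0,0],[0.1,0,0,0],[0.1,0,0,0],[0,0,0,0]]]' --grip 0.8

```text
time: 12.1
tool_pos: [0.5241, 0.1253, 0.2311]
ee_rot: [-1.21, 1.561, -2.999]
wrist_force: [-1.0, -0.1, -0.6]
width: 0.0752
```

Run:
```python
from h import *
where();to([.5262,.1254,.009],-12.4)
```

```text
t 12.1 tcp [0.5241 0.1253 0.2311] jaw -12.49 w 0.0752 F [-1.  -0.1 -0.6] q [ 0.13  0.07  1.34 -0.    1.74  0.35]
target [0.5262 0.1254 0.009 ] turn frac -0.0003 (deg world 0.1) shift after turn frac [ 0.8884  0.0159 -0.0051] shift before turn frac [ 0.8884  0.0159 -0.0052]
```

drive_tool --commands '[[[0.1,0.004,0,0],[0.1,0,0,0],[0.1,0,0,0],[0.1,0,0,0],[0.1,0,0,0],[0.1,0,0,0],[0.1,0,0,0],[0.08,0,0,0],[0.06,0,0,0],[0.03,0,0,0],[0.015,0,0,0],[0,0,0,0],[0,0,0,0]]]'

```text
time: 13.4
tool_pos: [0.5284, 0.1257, 0.016]
ee_rot: [1.869, 1.569, 0.08]
wrist_force: [-0.1, 0.0, -0.8]
width: 0.0753
```

drive_tool --commands '[[[0,0,0,0],[0,0,0,0],[0,0,0,0],[0,0,0,0],[0,0,0,0],[0,0,0,0],[0,0,0,0],[-0.02,0,0,0],[-0.04,0,0,0],[-0.06,0,0,0],[-0.1,0,0,0],[-0.1,0,0,0],[-0.1,0,0,0],[-0.1,0,0,0],[0,0,0,0]]]' --grip 0.3

```text
time: 14.9
tool_pos: [0.5304, 0.126, 0.1508]
ee_rot: [1.917, 1.56, 0.129]
wrist_force: [-0.1, 0.7, 0.4]
width: 0.0459
```

Run:
```python
from h import *
where();snap('side','s6');s=snap('top','t6')
```

```text
t 14.9 tcp [0.5304 0.126  0.1508] jaw -12.47 w 0.0459 F [-0.1  0.7  0.4] q [ 0.13  0.09  1.48 -0.    1.56  0.35]
```

View pics/s6.png

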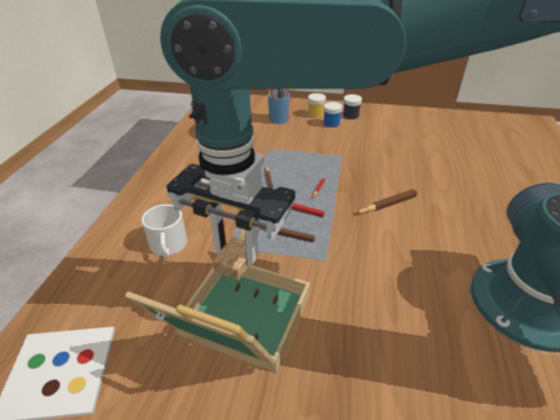

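Run:
```python
from h import *
for i in range(4):
    where();imaging.snapshot('top')
to([.34,.12,.1508])
```

```text
t 15.0 tcp [0.5278 0.1256 0.1458] jaw -12.47 w 0.0459 F [-1.  -0.1 -1.6] q [ 0.13  0.09  1.49 -0.    1.56  0.35]
t 15.05 tcp [0.527  0.1255 0.1442] jaw -12.47 w 0.0456 F [-0.1 -1.1 -1.2] q [ 0.13  0.09  1.49 -0.    1.56  0.35]
t 15.1 tcp [0.5265 0.1255 0.1434] jaw -12.47 w 0.0457 F [-1.   0.6 -0.3] q [ 0.13  0.09  1.49 -0.    1.56  0.35]
t 15.15 tcp [0.5264 0.1254 0.143 ] jaw -12.47 w 0.0456 F [-0.5 -0.8 -0.7] q [ 0.13  0.09  1.49 -0.    1.56  0.35]
target [0.34   0.12   0.1508] turn frac 0.0 (deg world 0.0) shift after turn frac [-0.0288 -0.7233  0.1823] shift before turn frac [-0.0288 -0.7233  0.1823]
```

View pics/t6.png

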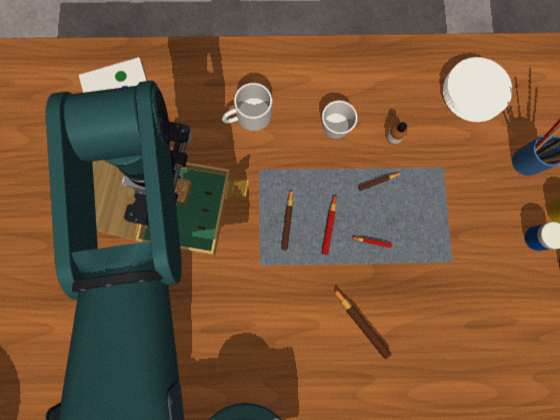

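drive_tool --commands '[[[0,-0.0723,0.0182,0],[0,-0.0723,0.0182,0],[0,-0.0723,0.0182,0],[0,-0.0723,0.0182,0],[0,-0.0723,0.0182,0],[0,-0.0723,0.0182,0],[0,-0.0723,0.0182,0],[0,-0.0723,0.0182,0],[0,-0.0723,0.0182,0],[0,-0.0723,0.0182,0],[0.08,0,0,0],[0.08,0,0,0],[0.08,0,0,0],[0.08,0,0,0],[0.08,0,0,0],[0,0,0,0],[0,0,0,0],[0,0,0,0],[0,0,0,0]]]'

```text
time: 17.1
tool_pos: [0.3421, 0.1203, 0.046]
ee_rot: [1.939, 1.569, 0.151]
wrist_force: [-0.1, -0.7, -0.7]
width: 0.0456
```

Run:
```python
from h import *
where();imaging.snapshot('top');where()
```

```text
t 17.1 tcp [0.3421 0.1203 0.046 ] jaw -12.47 w 0.0456 F [-0.1 -0.7 -0.7] q [ 0.18 -0.26  2.01 -0.    1.39  0.4 ]
t 17.15 tcp [0.342  0.1203 0.0459] jaw -12.47 w 0.0457 F [-0.2  0.8  0.5] q [ 0.18 -0.26  2.01 -0.    1.39  0.4 ]
```

drive_tool --commands '[[[0.06,0,0,0],[0.05,0,0,0],[0.02,0,0,0],[0.01,0,0,0],[0,0,0,0],[0,0,0,0],[0,0,0,0]]]'

```text
time: 17.85
tool_pos: [0.3416, 0.1203, 0.0103]
ee_rot: [1.926, 1.57, 0.138]
wrist_force: [0.6, -0.1, 0.0]
width: 0.0457
```

Run:
```python
from h import *
where()
```

```text
t 17.85 tcp [0.3416 0.1203 0.0103] jaw -12.47 w 0.0457 F [ 0.6 -0.1  0. ] q [ 0.18 -0.22  2.06 -0.    1.3   0.4 ]
```

drive_tool --commands '[[[0.006,0,0,0],[0,0,0,0],[0,0,0,0],[0,0,0,0]]]'

```text
time: 18.25
tool_pos: [0.3417, 0.1203, 0.01]
ee_rot: [1.891, 1.57, 0.103]
wrist_force: [-3.1, -1.4, 8.6]
width: 0.0459
```

drive_tool --commands '[[[0,0,0,0],[0,0,0,0],[0,0,0,0],[0,0,0,0],[0,0,0,0],[-0.05,0,0,0],[-0.1,0,0,0],[-0.1,0,0,0],[-0.1,0,0,0],[-0.1,0,0,0],[-0.1,0,0,0],[0,0,0,0],[0,0,0,0],[0,0,0,0]]]' --grip 0.7

```text
time: 19.65
tool_pos: [0.3403, 0.12, 0.1443]
ee_rot: [-1.15, 1.568, -2.938]
wrist_force: [0.5, -1.0, 0.0]
width: 0.0662
```

Run:
```python
from h import *
where();snap('side','s7');s=snap('top','t7')
```

```text
t 19.65 tcp [0.3403 0.12   0.1443] jaw -12.47 w 0.0662 F [ 0.5 -1.   0. ] q [ 0.18 -0.33  1.87 -0.    1.61  0.4 ]
```

View pics/s7.png

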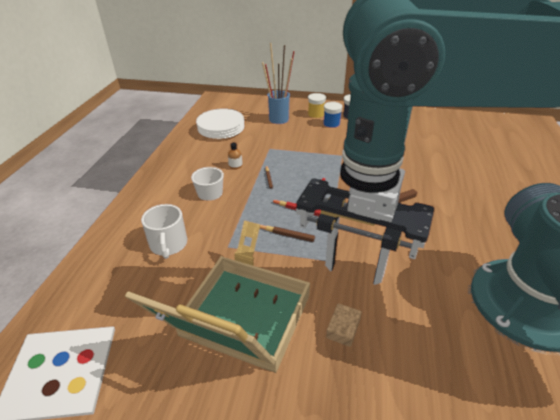

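View pics/t7.png

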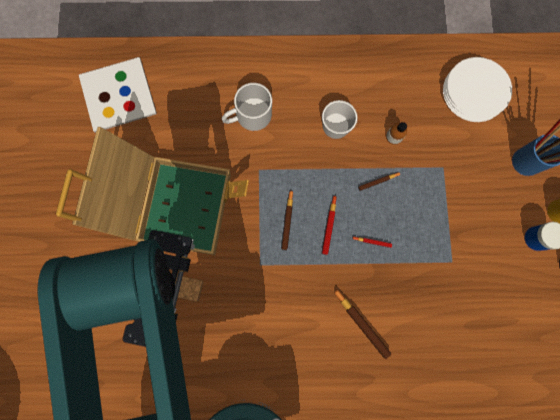

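The cork is on the bench (side view 344,323). Now I measure the two burnishers.

```bash
cat >> h.py <<'E'
def rod(s,roi,h=.010,verbose=True):
    """rod on grey mat: pixels warmer than grey; roi=(u0,v0,u1,v1). returns mid, yaw(tip dir) """
    u0,v0,u1,v1=roi;px=s['pixels'].astype(int);m=(px[...,0]-px[...,2]>14);k=np.zeros(m.shape,bool);k[v0:v1,u0:u1]=1;m&=k
    n,l,st,c=cv2.connectedComponentsWithStats(m.astype(np.uint8));i=1+st[1:,4].argmax();v,u=np.nonzero(l==i)
    W=np.array([ray(s,(a,b),h)[:2] for a,b in zip(u,v)])
    cen=W.mean(0);d=np.linalg.svd(W-cen)[2][0]
    t=(W-cen)@d;w=(W-cen)@np.array([-d[1],d[0]])
    # tip is thin end: colour value brighter/ narrower
    n1=np.sum(t>t.max()-.03);n2=np.sum(t<t.min()+.03)
    if n2<n1: d=-d;t=-t
    tip=cen+d*t.max();butt=cen+d*t.min();mid=butt+d*.065
    print('px',len(u),'len',np.ptp(t).round(4),'width',np.percentile(abs(w),95).round(4)*2,'ends',n1,n2,'tip',tip.round(4),'butt',butt.round(4),'mid',mid.round(4),'mid2',(tip-d*.07).round(4),'yaw',np.degrees(np.arctan2(d[1],d[0])).round(2))
    return mid,np.degrees(np.arctan2(d[1],d[0]))
E
python3 - <<'E'
from h import *
s=snap('top')
rod(s,(275,180,300,256));rod(s,(315,185,345,260))
cv2.imwrite('pics/c8.png',cv2.resize(s['pixels'][170:265,255:405,::-1],None,fx=5,fy=5,interpolation=cv2.INTER_CUBIC))
t=snap('side')
rod(t,(258,222,320,242));rod(t,(270,195,330,218))
E
```

```text
px 344 len 0.1358 width 0.0126 ends 82 64 tip [ 0.5569 -0.111 ] butt [ 0.4225 -0.0921] mid [ 0.4868 -0.1011] mid2 [ 0.4876 -0.1012] yaw -8.0
px 395 len 0.1366 width 0.0148 ends 96 63 tip [ 0.5435 -0.21  ] butt [ 0.4099 -0.1813] mid [ 0.4735 -0.195 ] mid2 [ 0.4751 -0.1953] yaw -12.16
px 382 len 0.1382 width 0.0212 ends 89 69 tip [ 0.5588 -0.1069] butt [ 0.4217 -0.0892] mid [ 0.4862 -0.0976] mid2 [ 0.4894 -0.098 ] yaw -7.35
px 158 len 0.0667 width 0.0254 ends 84 57 tip [ 0.5412 -0.2077] butt [ 0.4768 -0.1908] mid [ 0.5396 -0.2073] mid2 [ 0.4735 -0.19  ] yaw -14.67
```

View pics/c8.png

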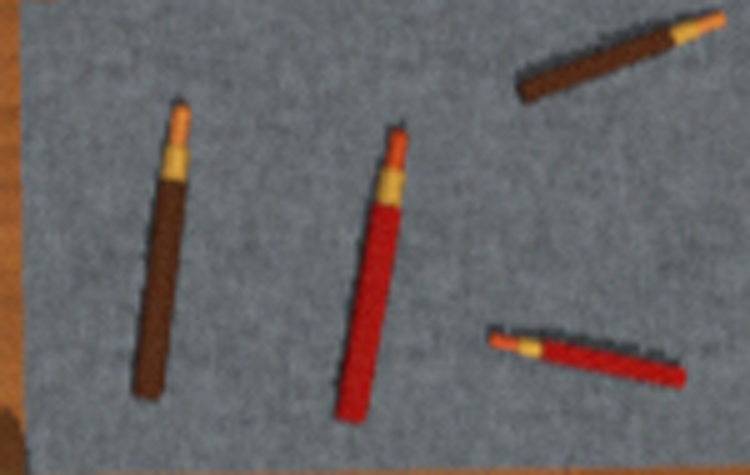

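Run:
```python
from h import *
where()
to([.487,-.0998,.1443],-98); to([.487,-.0998,.004],-98)
```

```text
t 19.85 tcp [0.3405 0.1201 0.1447] jaw -12.47 w 0.0658 F [0.4 0.  0.3] q [ 0.18 -0.33  1.86 -0.    1.61  0.4 ]
target [ 0.487  -0.0998  0.1443] turn frac 0.2376 (deg world -85.5) shift after turn frac [ 5.000e-04  7.894e-01 -7.027e-01] shift before turn frac [5.000e-04 7.621e-01 7.323e-01]
target [ 0.487  -0.0998  0.004 ] turn frac 0.2376 (deg world -85.5) shift after turn frac [ 0.5617  0.789  -0.704 ] shift before turn frac [0.5617 0.7633 0.7317]
```

drive_tool --commands '[[[0,0,0,0.0238],[0,0,0,0.0238],[0,0,0,0.0238],[0,0,0,0.0238],[0,0,0,0.0238],[0,0,0,0.0238],[0,0,0,0.0238],[0,0,0,0.0238],[0,0,0,0.0238],[0,0,0,0.0234],[0,0.0987,-0.0878,0],[0,0.0987,-0.0878,0],[0,0.0987,-0.0878,0],[0,0.0987,-0.0878,0],[0,0.0987,-0.0878,0],[0,0.0987,-0.0878,0],[0,0.0987,-0.0878,0],[0,0.0987,-0.0878,0],[0,0,0,0],[0,0,0,0]]]' --grip 0.4

```text
time: 21.85
tool_pos: [0.4871, -0.0999, 0.1449]
ee_rot: [-0.316, 1.568, 2.684]
wrist_force: [0.9, 0.6, 0.4]
width: 0.0379
```

Run:
```python
from h import *
imaging.snapshot('top');where()
to([.487,-.0998,.004],-98); s=snap('side','s9'); t=rod(s,(258,222,320,242))
```

```text
t 21.9 tcp [ 0.4869 -0.0993  0.1451] jaw -98.02 w 0.0373 F [-0.5  0.3  0.2] q [-0.32 -0.01  1.59  0.    1.56  1.4 ]
target [ 0.487  -0.0998  0.004 ] turn frac -0.0001 (deg world 0.0) shift after turn frac [ 0.5645  0.0023 -0.0016] shift before turn frac [ 0.5645  0.0023 -0.0016]
px 375 len 0.137 width 0.0208 ends 89 68 tip [ 0.5575 -0.1074] butt [ 0.4217 -0.089 ] mid [ 0.4862 -0.0978] mid2 [ 0.4881 -0.098 ] yaw -7.71
```

View pics/s9.png

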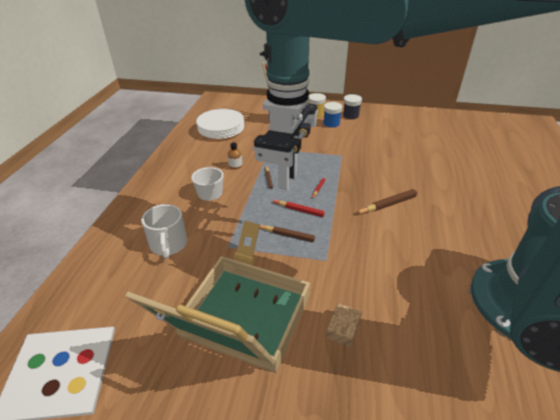

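drive_tool --commands '[[[0.1,0,0,0],[0.1,0,0,0],[0.1,0,0,0],[0.1,0,0,0],[0.08,0,0,0],[0.05,0,0,0],[0.025,0,0,0],[0.01,0,0,0],[0,0,0,0],[0,0,0,0]]]'

```text
time: 22.95
tool_pos: [0.4884, -0.1, 0.0057]
ee_rot: [2.938, 1.569, -0.343]
wrist_force: [-0.7, -0.2, 0.4]
width: 0.0375
```

drive_tool --commands '[[[0,0,0,0],[0,0,0,0],[0,0,0,0],[0,0,0,0],[0,0,0,0],[0,0,0,0]]]' --grip 0

```text
time: 23.55
tool_pos: [0.4877, -0.0998, 0.0049]
ee_rot: [2.8, 1.57, -0.481]
wrist_force: [0.0, 0.5, 1.3]
width: 0.0134
```

drive_tool --commands '[[[-0.04,0,0,0],[-0.08,0,0,0],[-0.12,0,0,0],[-0.12,0,0,0],[-0.12,0,0,0],[-0.12,0,0,0],[0,0,0,-0.0222],[0,0,0,-0.0222],[0,0,0,-0.0222],[0,0,0,-0.0222],[0,0,0,-0.0222],[0,0,0,-0.0222],[0,0,0,-0.0222],[0,0,0,-0.0222],[0,0,0,-0.0222],[0,0,0,-0.0222],[0,0,0,-0.0213],[0,0,0,0],[0,0,0,0]]]'

```text
time: 25.45
tool_pos: [0.4875, -0.0997, 0.1549]
ee_rot: [1.024, 1.571, -0.731]
wrist_force: [1.0, -0.7, -0.6]
width: 0.0135
```

Run:
```python
from h import *
imaging.snapshot('top');where()
to([*cw(.02,-.003,0)[:2],.155]); s=snap('top','t10')
```

```text
t 25.5 tcp [ 0.4875 -0.0997  0.1548] jaw -10.55 w 0.0134 F [ 0.7  0.  -0.5] q [-0.32 -0.01  1.58 -0.    1.58 -0.13]
target [0.5406 0.1219 0.155 ] turn frac 0.0 (deg world 0.0) shift after turn frac [-8.000e-04  4.660e-02 -9.105e-01] shift before turn frac [-8.000e-04  4.660e-02 -9.105e-01]
```

View pics/t10.png

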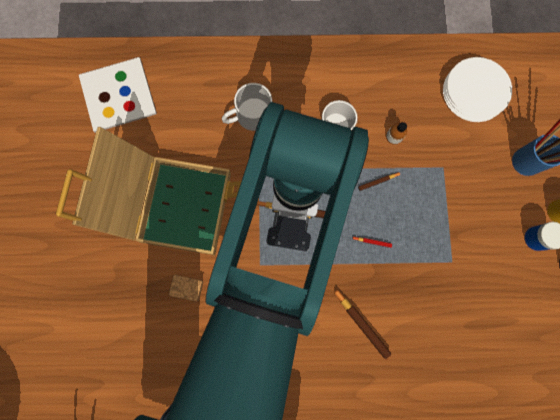

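drive_tool --commands '[[[0,0.0047,-0.091,0],[0,0.0047,-0.091,0],[0,0.0047,-0.091,0],[0,0.0047,-0.091,0],[0,0.0047,-0.091,0],[0,0.0047,-0.091,0],[0,0.0047,-0.091,0],[0,0.0047,-0.091,0],[0,0.0047,-0.091,0],[0,0.0047,-0.091,0],[0,0,0,0],[0,0,0,0],[0,0,0,0]]]'

```text
time: 26.85
tool_pos: [0.5401, 0.121, 0.1546]
ee_rot: [-0.163, 1.57, -1.917]
wrist_force: [0.1, 0.1, -1.5]
width: 0.0136
```

Run:
```python
from h import *
imaging.snapshot('top');where()
to([*cw(.02,-.003,0)[:2],.06],-10.4); to([*cw(.02,-.003,0)[:2],.0110],-10.4);s=snap('side','s11');cv2.imwrite('pics/s11.png',cv2.resize(s['pixels'][100:380,120:400,::-1],None,fx=2.1,fy=2.1))
```

```text
t 26.9 tcp [0.5401 0.1209 0.1546] jaw -10.51 w 0.0135 F [ 0.3 -0.1 -0.5] q [ 0.12  0.11  1.45 -0.    1.59  0.3 ]
target [0.5406 0.1219 0.06  ] turn frac -0.0003 (deg world 0.1) shift after turn frac [ 0.3785  0.0013 -0.0047] shift before turn frac [ 0.3785  0.0013 -0.0047]
target [0.5406 0.1219 0.011 ] turn frac -0.0003 (deg world 0.1) shift after turn frac [ 0.5745  0.0013 -0.0048] shift before turn frac [ 0.5745  0.0013 -0.0048]
```

View pics/s11.png

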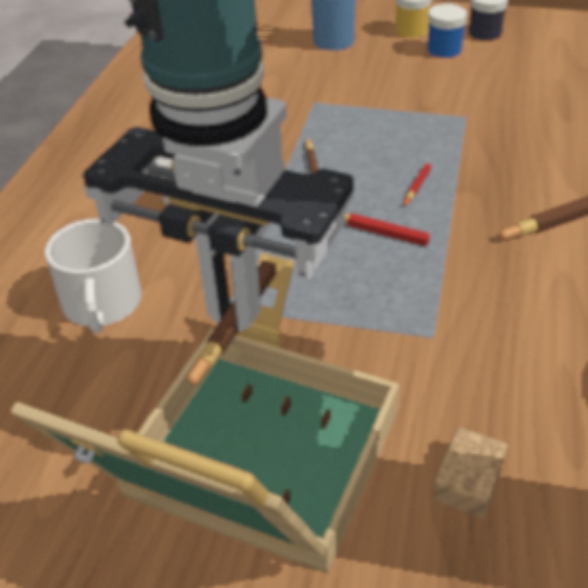

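drive_tool --commands '[[[0.08,0,-0.004,0],[0.1,0,0,0],[0.1,0,0,0],[0.08,0,0,0],[0.06,0,0,0],[0.06,0,0,0],[0.045,0,0,0],[0.03,0,0,0],[0.015,0,0,0],[0,0,0,0],[0,0,0,0],[0,0,0,0]]]'

```text
time: 28.15
tool_pos: [0.5411, 0.123, 0.013]
ee_rot: [1.815, 1.569, 0.062]
wrist_force: [0.2, 0.0, -0.7]
width: 0.0136
```

Run:
```python
from h import *
imaging.snapshot('top');where()
s=snap('side','s12');cv2.imwrite('pics/s12.png',cv2.resize(s['pixels'][150:380,150:380,::-1],None,fx=2.5,fy=2.5))
```

```text
t 28.2 tcp [0.541  0.1229 0.0129] jaw -10.42 w 0.0136 F [ 0.4  0.1 -0.5] q [ 0.12  0.21  1.62 -0.    1.3   0.3 ]
```

View pics/s12.png

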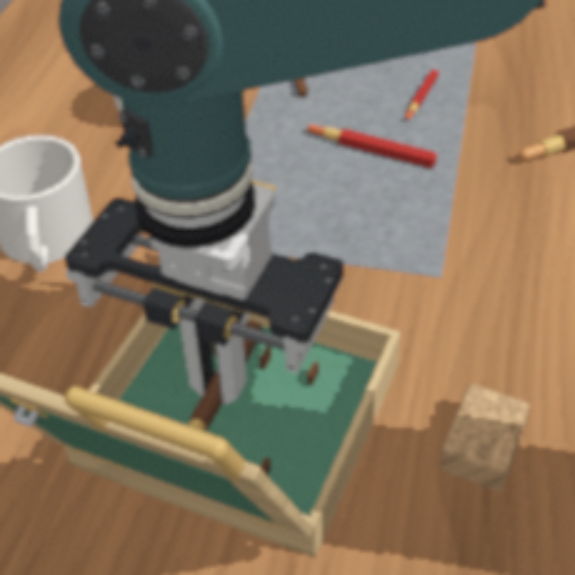

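Down in the groove with no contact force. I lower it 2 mm more and then release with a limited opening.

drive_tool --commands '[[[0.008,0,0,0],[0,0,0,0],[0,0,0,0],[0,0,0,0]]]'

```text
time: 28.65
tool_pos: [0.5404, 0.1228, 0.0101]
ee_rot: [-0.276, 1.571, -2.029]
wrist_force: [0.7, -0.0, -1.4]
width: 0.0136
```

drive_tool --commands '[[[0,0,0,0],[0,0,0,0],[0,0,0,0],[0,0,0,0],[-0.02,0,0,0],[-0.05,0,0,0],[-0.1,0,0,0],[-0.12,0,0,0],[-0.12,0,0,0],[-0.12,0,0,0],[-0.05,0,0,0],[0,0,0,0],[0,0,0,0]]]' --grip 0.3

```text
time: 29.95
tool_pos: [0.5399, 0.1228, 0.1543]
ee_rot: [-1.18, 1.57, -2.933]
wrist_force: [-0.2, 0.8, -1.0]
width: 0.0283
```

Run:
```python
from h import *
imaging.snapshot('top');where()
s=snap('side','s13');cv2.imwrite('pics/s13.png',cv2.resize(s['pixels'][150:380,150:380,::-1],None,fx=2.5,fy=2.5))
rod(s,(270,195,330,218))
```

```text
t 30.0 tcp [0.5394 0.1227 0.1533] jaw -10.42 w 0.0284 F [-0.   0.2 -0.2] q [ 0.12  0.11  1.45 -0.    1.59  0.3 ]
px 320 len 0.11 width 0.027 ends 89 79 tip [ 0.5157 -0.2018] butt [ 0.4085 -0.1767] mid [ 0.4718 -0.1915] mid2 [ 0.4475 -0.1858] yaw -13.18
```

View pics/s13.png

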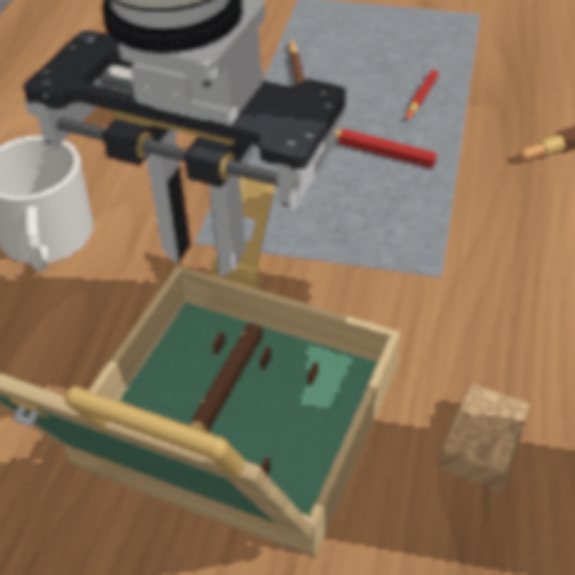

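Run:
```python
from h import *
where()
to([.4732,-.1940,.155],-102.2)
```

```text
t 30.05 tcp [0.5393 0.1227 0.1529] jaw -10.42 w 0.0281 F [ 0.3  0.9 -0.2] q [ 0.12  0.11  1.45 -0.    1.59  0.3 ]
target [ 0.4732 -0.194   0.155 ] turn frac -0.2451 (deg world 88.2) shift after turn frac [-0.0067 -1.2941  0.0093] shift before turn frac [-0.0067 -0.0308  1.2937]
```

drive_tool --commands '[[[0,-0.0026,0.1078,0],[0,-0.0026,0.1078,0],[0,-0.0026,0.1078,0],[0,-0.0026,0.1078,0],[0,-0.0026,0.1078,0],[0,-0.0026,0.1078,0],[0,-0.0026,0.1078,0],[0,-0.0026,0.1078,0],[0,-0.0026,0.1078,0],[0,-0.0026,0.1078,0],[0,-0.0026,0.1078,0],[0,-0.0026,0.1078,0]]]' --grip 0.4

```text
time: 31.25
tool_pos: [0.473, -0.1944, 0.1531]
ee_rot: [-1.885, 1.567, 2.645]
wrist_force: [0.3, -0.5, -0.3]
width: 0.0378
```

drive_tool --commands '[[[0,0,0,0.0232],[0,0,0,0.0232],[0,0,0,0.0232],[0,0,0,0.0232],[0,0,0,0.0232],[0,0,0,0.0232],[0,0,0,0.0232],[0,0,0,0.0232],[0,0,0,0.0232],[0,0,0,0.0232],[0,0,0,0.0232],[0,0,0,0],[0,0,0,0]]]'

```text
time: 32.55
tool_pos: [0.4737, -0.1935, 0.1538]
ee_rot: [-0.258, 1.568, 2.672]
wrist_force: [-0.0, 0.5, 0.2]
width: 0.0377
```

Run:
```python
from h import *
imaging.snapshot('top');where()
s=snap('side','s14');cv2.imwrite('pics/s14.png',cv2.resize(s['pixels'][100:380,120:400,::-1],None,fx=2.1,fy=2.1))
rod(s,(265,192,330,220))
to([.4732,-.1940,.0045],-102.2)
```

```text
t 32.6 tcp [ 0.4738 -0.1936  0.1541] jaw -102.15 w 0.0376 F [ 0.2 -0.   0.1] q [-0.5   0.02  1.54 -0.    1.58  1.28]
px 373 len 0.1362 width 0.0266 ends 88 57 tip [ 0.5414 -0.2068] butt [ 0.4085 -0.1769] mid [ 0.4719 -0.1912] mid2 [ 0.4731 -0.1915] yaw -12.7
target [ 0.4732 -0.194   0.0045] turn frac 0.0001 (deg world -0.0) shift after turn frac [0.5995 0.0023 0.0018] shift before turn frac [0.5995 0.0023 0.0018]
```

View pics/s14.png

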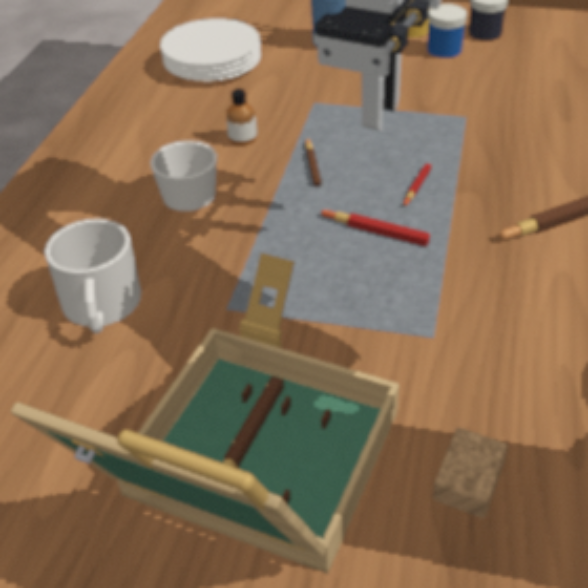

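Red is unmoved; I go down and grip it.

drive_tool --commands '[[[0.1,0,0,0],[0.1,0,0,0],[0.1,0,0,0],[0.1,0,0,0],[0.08,0,0,0],[0.06,0,0,0],[0.035,0,0,0],[0.02,0,0,0],[0.005,0,0,0],[0,0,0,0],[0,0,0,0]]]'

```text
time: 33.75
tool_pos: [0.4749, -0.1941, 0.0061]
ee_rot: [2.833, 1.569, -0.523]
wrist_force: [0.8, -0.6, -0.0]
width: 0.0377
```

drive_tool --commands '[[[0,0,0,0],[0,0,0,0],[0,0,0,0],[0,0,0,0],[0,0,0,0],[0,0,0,0]]]' --grip 0

```text
time: 34.35
tool_pos: [0.4744, -0.1938, 0.0053]
ee_rot: [2.897, 1.57, -0.459]
wrist_force: [0.4, -1.1, 2.0]
width: 0.0138
```

drive_tool --commands '[[[-0.04,0,0,0],[-0.08,0,0,0],[-0.12,0,0,0],[-0.12,0,0,0],[-0.12,0,0,0],[-0.12,0,0,0],[0,0,0,-0.0232],[0,0,0,-0.0232],[0,0,0,-0.0232],[0,0,0,-0.0232],[0,0,0,-0.0232],[0,0,0,-0.0232],[0,0,0,-0.0232],[0,0,0,-0.0232],[0,0,0,-0.0232],[0,0,0,-0.0232],[0,0,0,-0.0228],[0,0,0,0],[0,0,0,0]]]'

```text
time: 36.25
tool_pos: [0.4742, -0.1938, 0.1554]
ee_rot: [0.984, 1.57, -0.775]
wrist_force: [0.2, 0.1, -0.3]
width: 0.0135
```

Run:
```python
from h import *
imaging.snapshot('top');where()
to([*cw(-.02,-.002,0)[:2],.155]); s=snap('side','s15');cv2.imwrite('pics/s15.png',cv2.resize(s['pixels'][20:300,150:430,::-1],None,fx=2.1,fy=2.1))
```

```text
t 36.3 tcp [ 0.4743 -0.1938  0.1554] jaw -10.71 w 0.0133 F [ 0.   0.2 -0.4] q [-0.5   0.02  1.54 -0.    1.58 -0.31]
target [0.5015 0.1301 0.155 ] turn frac 0.0 (deg world 0.0) shift after turn frac [ 1.2000e-03 -1.3380e-01 -1.2934e+00] shift before turn frac [ 1.2000e-03 -1.3380e-01 -1.2934e+00]
```

View pics/s15.png

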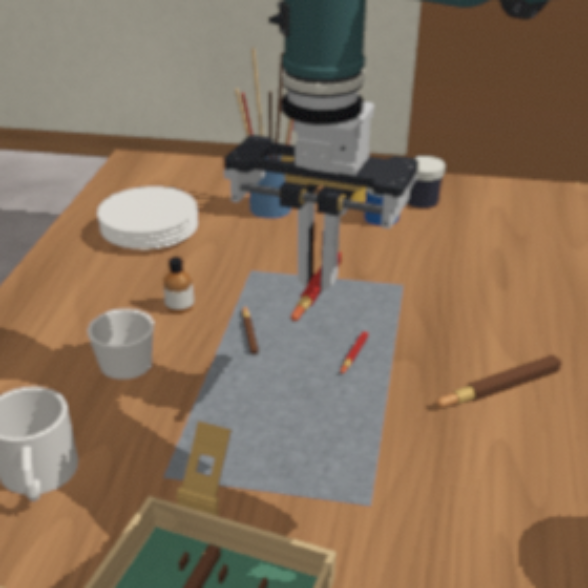

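Red is held level, tip towards the case. I carry it over in 12 rows.

drive_tool --commands '[[[0,-0.0112,-0.1078,0],[0,-0.0112,-0.1078,0],[0,-0.0112,-0.1078,0],[0,-0.0112,-0.1078,0],[0,-0.0112,-0.1078,0],[0,-0.0112,-0.1078,0],[0,-0.0112,-0.1078,0],[0,-0.0112,-0.1078,0],[0,-0.0112,-0.1078,0],[0,-0.0112,-0.1078,0],[0,-0.0112,-0.1078,0],[0,-0.0112,-0.1078,0],[0,0,0,-0.0008],[0,0,0,0],[0,0,0,0]]]'

```text
time: 37.85
tool_pos: [0.5005, 0.1294, 0.1551]
ee_rot: [-0.004, 1.57, -1.755]
wrist_force: [-0.2, -0.9, 0.3]
width: 0.0135
```

Run:
```python
from h import *
imaging.snapshot('top');where()
to([*cw(-.02,-.002,0)[:2],.0110],-10.4);s=snap('side','s16');cv2.imwrite('pics/s16.png',cv2.resize(s['pixels'][100:380,120:400,::-1],None,fx=2.1,fy=2.1))
```

```text
t 37.9 tcp [0.5005 0.1293 0.1551] jaw -10.37 w 0.0134 F [ 0.2 -0.7 -1.4] q [ 0.14  0.03  1.53 -0.    1.58  0.32]
target [0.5015 0.1301 0.011 ] turn frac 0.0001 (deg world -0.0) shift after turn frac [ 0.5765  0.003  -0.0044] shift before turn frac [ 0.5765  0.003  -0.0044]
```

View pics/s16.png

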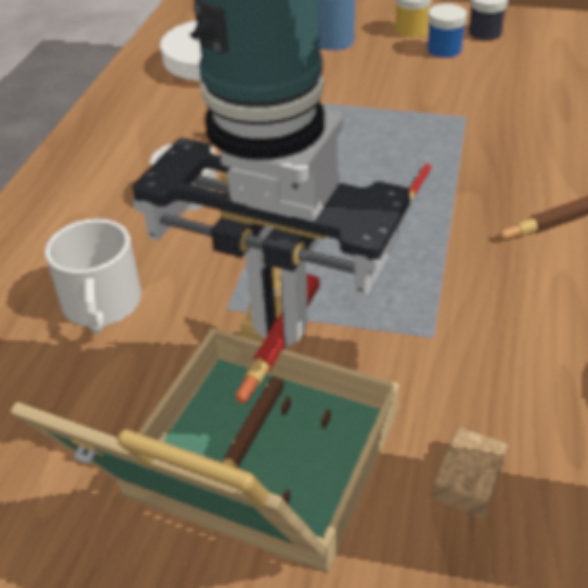

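drive_tool --commands '[[[0.08,0.003,-0.004,0],[0.1,0,0,0],[0.1,0,0,0],[0.08,0,0,0],[0.06,0,0,0],[0.06,0,0,0],[0.045,0,0,0],[0.03,0,0,0],[0.02,0,0,0],[0.005,0,0,0],[0,0,0,0],[0,0,0,0]]]'

```text
time: 39.15
tool_pos: [0.5019, 0.1312, 0.0107]
ee_rot: [1.876, 1.57, 0.126]
wrist_force: [0.5, 0.6, -1.0]
width: 0.0136
```

Run:
```python
from h import *
imaging.snapshot('top');where()
s=snap('side','s17');cv2.imwrite('pics/s17.png',cv2.resize(s['pixels'][150:380,150:380,::-1],None,fx=2.5,fy=2.5))
```

```text
t 39.2 tcp [0.5019 0.1313 0.0106] jaw -10.27 w 0.0137 F [-0.2  0.1 -0.6] q [ 0.15  0.14  1.71 -0.    1.29  0.33]
```

View pics/s17.png

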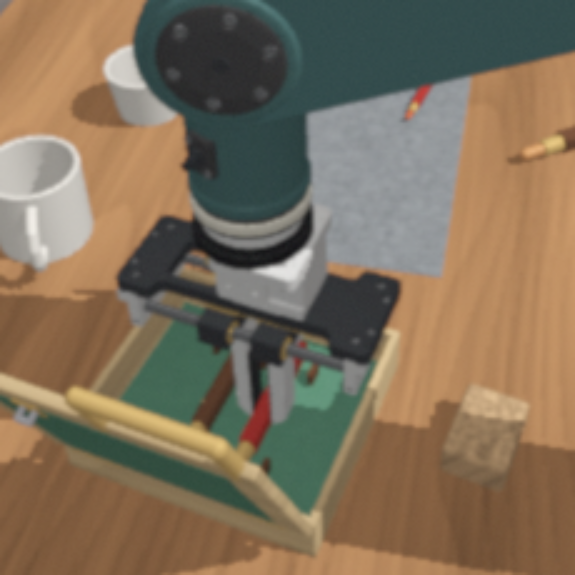

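drive_tool --commands '[[[0,0,0,0],[0,0,0,0],[0,0,0,0],[0,0,0,0],[-0.02,0,0,0],[-0.05,0,0,0],[-0.1,0,0,0],[-0.12,0,0,0],[-0.12,0,0,0],[-0.12,0,0,0],[-0.1,0,0,0],[-0.12,0,0,0],[-0.12,0,0,0],[-0.12,0,0,0],[-0.12,0,0,0],[-0.1,0,0,0],[0,0,0,0],[0,0,0,0]]]' --grip 0.3

```text
time: 41.05
tool_pos: [0.5015, 0.1311, 0.3131]
ee_rot: [1.829, 1.569, 0.079]
wrist_force: [-0.7, -1.0, -1.1]
width: 0.0282
```

Run:
```python
from h import *
imaging.snapshot('top');where()
s=snap('side','s18');cv2.imwrite('pics/s18.png',cv2.resize(s['pixels'][150:380,150:380,::-1],None,fx=2.5,fy=2.5))
```

```text
t 41.1 tcp [0.501  0.1311 0.3117] jaw -10.28 w 0.0286 F [ 1.1  0.7 -0.3] q [ 0.15  0.02  1.23 -0.    1.89  0.33]
```

View pics/s18.png

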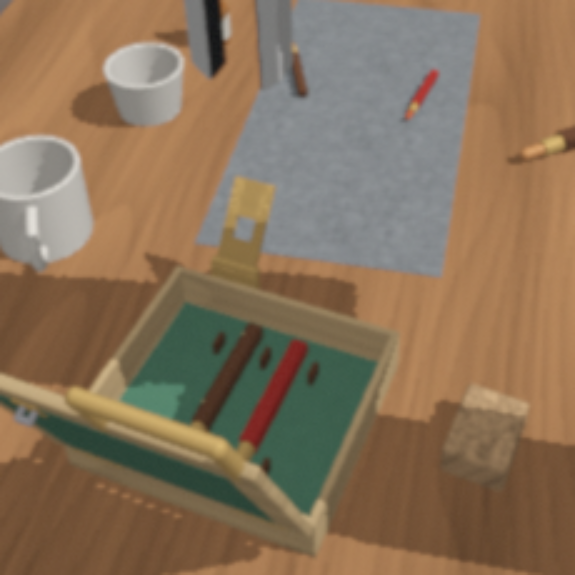

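Both lie in adjacent grooves, and the cork stays clear. Next I move back above the bar, which also frees the top view of the case.

Run:
```python
from h import *
o=where()
b=cw(-.045,.165,.2304);print('bar',b)
to([*b[:2],.312],-100.4)
to([*(b[:2]-EY[:2]*0.0),.312])
```

```text
t 41.15 tcp [0.5008 0.131  0.3109] jaw -10.28 w 0.0282 F [ 0.2 -0.8 -1. ] q [ 0.15  0.02  1.23 -0.    1.89  0.33]
bar [0.50702494 0.29891265 0.2304    ]
target [0.507  0.2989 0.312 ] turn frac -0.2497 (deg world 89.9) shift after turn frac [-0.0048  0.665  -0.0967] shift before turn frac [-0.0048 -0.0953 -0.6652]
target [0.507  0.2989 0.312 ] turn frac 0.0 (deg world 0.0) shift after turn frac [-0.0048 -0.0953 -0.6652] shift before turn frac [-0.0048 -0.0953 -0.6652]
```

drive_tool --commands '[[[0,-0.0136,-0.095,0],[0,-0.0136,-0.095,0],[0,-0.0136,-0.095,0],[0,-0.0136,-0.095,0],[0,-0.0136,-0.095,0],[0,-0.0136,-0.095,0],[0,-0.0136,-0.095,0],[0,0,0,-0.0227],[0,0,0,-0.0227],[0,0,0,-0.0227],[0,0,0,-0.0227],[0,0,0,-0.0227],[0,0,0,-0.0227],[0,0,0,-0.0227],[0,0,0,-0.0227],[0,0,0,-0.0227],[0,0,0,-0.0227],[0,0,0,-0.0227],[0,0,0,0],[0,0,0,0]]]' --grip 0.35

```text
time: 43.15
tool_pos: [0.5073, 0.2988, 0.311]
ee_rot: [-2.475, 1.568, -2.66]
wrist_force: [-0.2, 0.2, -0.2]
width: 0.0328
```

Run:
```python
from h import *
s=snap('top','t19');where()
cv2.imwrite('pics/t19c.png',cv2.resize(s['pixels'][120:310,40:260,::-1],None,fx=3.5,fy=3.1,interpolation=cv2.INTER_CUBIC))
t=snap('side','s19')
hsv=cv2.cvtColor(s['pixels'],cv2.COLOR_RGB2HSV)
d=0
m=(hsv[...,0]<6)&(hsv[...,1]>190)&(hsv[...,2]>60);k=np.zeros(m.shape,bool);k[165:250,140:230]=1
l=blob(s,m&k,.015,'red handle');v,u=np.nonzero(l)
W=np.array([ray(s,(a,b),.019) for a,b in zip(u,v)])-C;print('red handle case x %.4f y %.4f..%.4f'%((W@EX).mean(),(W@EY).min(),(W@EY).max()))
```

```text
t 43.2 tcp [0.5074 0.2988 0.3114] jaw 79.47 w 0.0327 F [0.5 0.3 0.3] q [ 0.44  0.18  1.06 -0.    1.91 -0.95]
red handle px [190.7 216.5] 216 rect mm [498.4 115.1] [96.4 12.2] 79.6
   centroid [0.4985 0.1148 0.015 ]
red handle case x -0.0207 y -0.0661..0.0298
```

View pics/t19c.png

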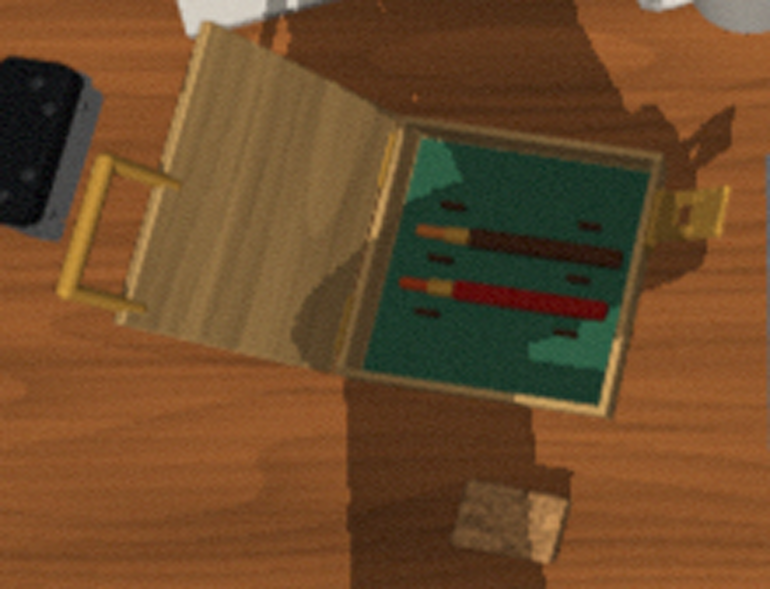

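View pics/s19.png

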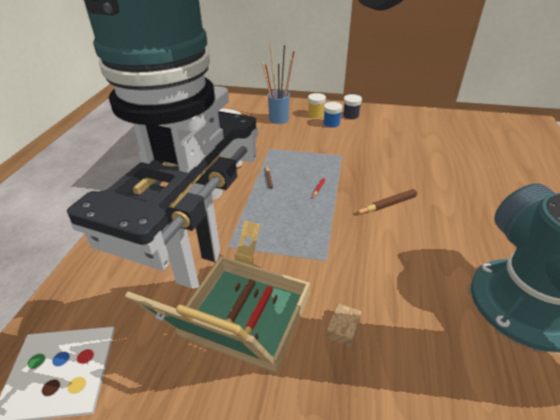

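Run:
```python
from h import *
s=snap('top');t=snap('side')
P=pts(s)
for n,a in(('bar ends top',[(104,165),(68,290)]),):
    q=np.array([ray(s,(40+x/3.5-.4,120+y/3.1-.4),.2304) for x,y in a]);print(n,q,q.mean(0))
q=P[185:203,60:70].reshape(-1,3);print('depth pts',q[(q[:,2]>.2)&(q[:,2]<.26)].mean(0))
print('side bar', [ray(t,p,.2354).round(4) for p in[(183,311),(243,330)]])
b=cw(-.045,.165,.2304)
to([*b[:2],.2304-.0188+.003],79.6)
c=ray(s,(40+500/3.5,120+520/3.1),.026);print('cork',c,np.linalg.norm((c-C)[:2]))
```

```text
bar ends top [[0.54342527 0.29252622 0.2304    ]
 [0.47137449 0.30527416 0.2304    ]] [0.50739988 0.29890019 0.2304    ]
depth pts [0.50587697 0.29771107 0.23358434]
side bar [array([0.5375, 0.2991, 0.2354]), array([0.4613, 0.3104, 0.2354])]
target [0.507  0.2989 0.2146] turn frac -0.0001 (deg world 0.1) shift after turn frac [ 3.906e-01 -3.000e-04 -2.000e-03] shift before turn frac [ 3.906e-01 -3.000e-04 -2.000e-03]
cork [0.34212952 0.12699639 0.026     ] 0.17937677735003033
```

Bar confirmed within 1 mm of the prediction. I descend and pinch it.

drive_tool --commands '[[[0.08,0,0,0],[0.08,0,0,0],[0.08,0,0,0],[0.08,0,0,0],[0.05,0,0,0],[0.02,0,0,0],[0,0,0,0],[0,0,0,0],[0,0,0,0]]]'

```text
time: 44.25
tool_pos: [0.5083, 0.2992, 0.2165]
ee_rot: [0.572, 1.568, 0.391]
wrist_force: [-0.1, -0.6, -0.1]
width: 0.0327
```

drive_tool --commands '[[[0,0,0,0],[0,0,0,0],[0,0,0,0],[0,0,0,0],[0,0,0,0],[0,0,0,0]]]' --grip 0

```text
time: 44.85
tool_pos: [0.5078, 0.2993, 0.2155]
ee_rot: [0.904, 1.57, 0.723]
wrist_force: [-0.3, 1.7, 0.8]
width: 0.0092
```

Run:
```python
from h import *
o=where();R=toolR()
th0=1.95;a0=.0194;L=.206;N=39;prev=np.zeros(3);S=[]
for k in range(1,N+1):
    th=th0-k*.05
    y=-L*np.cos(th+a0)+L*np.cos(th0+a0); z=L*np.sin(th+a0)-L*np.sin(th0+a0)
    d=R.T@(y*EY+np.array([0,0,z]));S.append(((d-prev)/.25).round(4));prev=d
print([x[:2].tolist() for x in S]);print(sum(x[2] for x in S)); print(o['tool_pos']+R@prev)
```

```text
t 44.85 tcp [0.5078 0.2993 0.2155] jaw 79.63 w 0.0092 F [-0.3  1.7  0.8] q [ 0.44  0.17  1.26  0.    1.71 -0.95]
[[-0.0151, -0.0383], [-0.0131, -0.039], [-0.0112, -0.0397], [-0.0092, -0.0402], [-0.0071, -0.0406], [-0.0051, -0.0409], [-0.0031, -0.0411], [-0.001, -0.0412], [0.0011, -0.0412], [0.0031, -0.0411], [0.0052, -0.0409], [0.0072, -0.0406], [0.0092, -0.0402], [0.0112, -0.0396], [0.0132, -0.039], [0.0151, -0.0383], [0.017, -0.0375], [0.0189, -0.0366], [0.0207, -0.0356], [0.0224, -0.0346], [0.0241, -0.0334], [0.0258, -0.0321], [0.0273, -0.0308], [0.0288, -0.0294], [0.0303, -0.0279], [0.0316, -0.0264], [0.0329, -0.0248], [0.0341, -0.0231], [0.0352, -0.0214], [0.0362, -0.0196], [0.0372, -0.0177], [0.038, -0.0159], [0.0388, -0.0139], [0.0394, -0.012], [0.04, -0.01], [0.0404, -0.008], [0.0408, -0.006], [0.041, -0.0039], [0.0412, -0.0019]]
0.0
[0.45620615 0.01804656 0.02961482]
```

drive_tool --commands '[[[-0.0151,-0.0383,0,0],[-0.0131,-0.039,0,0],[-0.0112,-0.0397,0,0],[-0.0092,-0.0402,0,0],[-0.0071,-0.0406,0,0],[-0.0051,-0.0409,0,0],[-0.0031,-0.0411,0,0],[-0.001,-0.0412,0,0],[0.0011,-0.0412,0,0],[0.0031,-0.0411,0,0],[0.0052,-0.0409,0,0],[0.0072,-0.0406,0,0],[0.0092,-0.0402,0,0],[0.0112,-0.0396,0,0],[0.0132,-0.039,0,0],[0.0151,-0.0383,0,0],[0.017,-0.0375,0,0],[0.0189,-0.0366,0,0],[0.0207,-0.0356,0,0],[0.0224,-0.0346,0,0]]]'

```text
time: 46.85
tool_pos: [0.4716, 0.1049, 0.1944]
ee_rot: [-2.855, 1.569, -3.036]
wrist_force: [-4.0, 2.7, -1.2]
width: 0.0091
```

Run:
```python
from h import *
o=where()
d=o['tool_pos']-cw(-.045,.085,.0405)+[0,0,.0158];print('lid angle',np.arctan2(d[2],-(d@EY))-.0194,np.hypot(d[2],d@EY))
snap('side','s20')
```

```text
t 46.85 tcp [0.4716 0.1049 0.1944] jaw 79.62 w 0.0091 F [-4.   2.7 -1.2] q [ 0.1  -0.06  1.54 -0.    1.66 -1.29]
lid angle 0.9467829107716158 0.2062868091557458
```

View pics/s20.png

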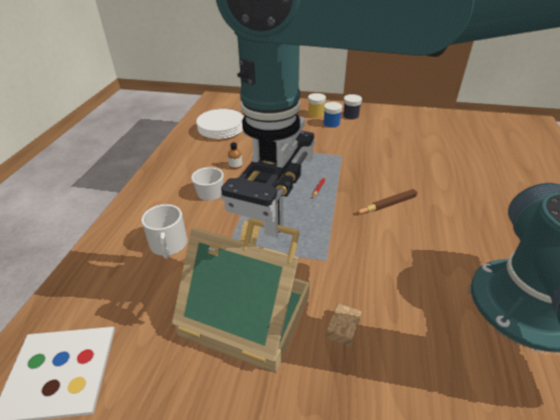

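drive_tool --commands '[[[0.0241,-0.0334,0,0],[0.0258,-0.0321,0,0],[0.0273,-0.0308,0,0],[0.0288,-0.0294,0,0],[0.0303,-0.0279,0,0],[0.0316,-0.0264,0,0],[0.0329,-0.0248,0,0],[0.0341,-0.0231,0,0],[0.0352,-0.0214,0,0],[0.0362,-0.0196,0,0],[0.0372,-0.0177,0,0],[0.038,-0.0159,0,0],[0.0388,-0.0139,0,0],[0.0394,-0.012,0,0],[0.04,-0.01,0,0],[0.0404,-0.008,0,0],[0.0408,-0.006,0,0],[0,0,0,0],[0,0,0,0],[0,0,0,0]]]'

```text
time: 48.9
tool_pos: [0.4559, 0.0208, 0.0492]
ee_rot: [1.997, 1.567, 1.816]
wrist_force: [-3.4, 7.3, -1.1]
width: 0.0094
```

Run:
```python
from h import *
o=where()
d=o['tool_pos']-cw(-.045,.085,.0405)+[0,0,.0158];print('lid angle',np.arctan2(d[2],-(d@EY))-.0194,np.hypot(d[2],d@EY))
```

```text
t 48.9 tcp [0.4559 0.0208 0.0492] jaw 79.63 w 0.0094 F [-3.4  7.3 -1.1] q [-0.08 -0.03  1.81  0.    1.36 -1.47]
lid angle 0.10086636976795092 0.20426607703458255
```

drive_tool --commands '[[[0.03,-0.003,0,0],[0.03,-0.003,0,0],[0.015,0,0,0],[0.005,0,0,0],[0,0,0,0],[0,0,0,0],[0,0,0,0]]]'

```text
time: 49.6
tool_pos: [0.4562, 0.0199, 0.0341]
ee_rot: [1.667, 1.566, 1.486]
wrist_force: [-12.4, 9.0, 23.0]
width: 0.0092
```

drive_tool --commands '[[[0,0,0,0],[0,0,0,0],[0,0,0,0],[0,0,0,0],[-0.03,0,0,0],[-0.06,0,0,0],[-0.1,0,0,0],[-0.1,0,0,0],[-0.1,0,0,0],[-0.1,0,0,0],[-0.1,0,0,0],[0,0,0,0],[0,0,0,0],[0,0,0,0]]]' --grip 0.32

```text
time: 51.0
tool_pos: [0.4553, 0.0175, 0.1759]
ee_rot: [-2.959, 1.568, -3.14]
wrist_force: [-0.3, -0.3, -0.4]
width: 0.0299
```

Run:
```python
from h import *
o=where()
s=snap('side','s21');t=snap('top','t21')
cv2.imwrite('pics/s21.png',cv2.resize(s['pixels'][150:380,150:380,::-1],None,fx=2.5,fy=2.5))
```

```text
t 51.0 tcp [0.4553 0.0175 0.1759] jaw 79.61 w 0.0299 F [-0.3 -0.3 -0.4] q [-0.09 -0.12  1.63 -0.    1.63 -1.48]
```

View pics/s21.png

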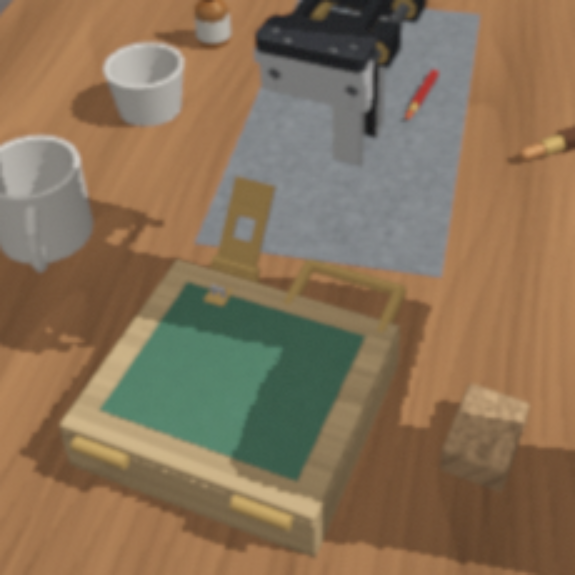

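Run:
```python
from h import *
for n in('top','side'):
    s=snap(n);P=pts(s);d=P-C;cx=d@EX;cy=d@EY
    m=(abs(cx)<.085)&(cy<.075)&(cy>-.03)&(P[...,2]>.03)&(P[...,2]<.08)
    A=np.c_[cx[m],cy[m],np.ones(m.sum())];k=np.linalg.lstsq(A,P[...,2][m],rcond=None)[0];print(n,m.sum(),k.round(4),'lid angle',-k[1])
    # hasp points
    m=(cx>.028)&(cx<.062)&(cy<-.09)&(cy>-.18)&(P[...,2]>.06)&(P[...,2]<.14)
    q=np.c_[cx[m],cy[m],P[...,2][m]];q=q[q[:,2].argsort()]
    print(len(q),q[:3].round(3).tolist(),q[-5:].round(3).tolist())
    if len(q)>10:
        f=np.polyfit(q[:,2],q[:,1],1);print('slope dy/dz',f,'hasp ang',np.pi/2+np.arctan(-f[0]))
```

```text
top 411 [0.0152 0.0034 0.0499] lid angle -0.003364524826265515
0 [] []
side 4805 [-0.0001 -0.0034  0.0488] lid angle 0.0034193138472536078
417 [[0.055, -0.096, 0.06], [0.052, -0.094, 0.06], [0.033, -0.095, 0.06]] [[0.036, -0.133, 0.107], [0.04, -0.132, 0.107], [0.055, -0.132, 0.107], [0.044, -0.132, 0.108], [0.052, -0.13, 0.109]]
slope dy/dz [-0.83196727 -0.04455645] hasp ang 2.2647278588156725
```

Lid measured shut (about 0.003 rad). The hasp leans out at about 2.2 rad, with its end near case y −133, z 108 mm. I approach it with shut fingers from outside.

Run:
```python
from h import *
o=where()
b=cw(.045,-.175,.176);to(b,-10.4)
```

```text
t 51.2 tcp [0.4555 0.0175 0.1762] jaw 79.61 w 0.0299 F [ 0.4 -0.6 -0.6] q [-0.09 -0.12  1.63 -0.    1.63 -1.48]
target [ 0.5342 -0.0517  0.176 ] turn frac -0.25 (deg world 90.0) shift after turn frac [ 1.000e-04 -3.597e-01 -2.157e-01] shift before turn frac [ 1.000e-04 -2.158e-01  3.596e-01]
```

drive_tool --commands '[[[0,-0.0432,0.0719,0],[0,-0.0432,0.0719,0],[0,-0.0432,0.0719,0],[0,-0.0432,0.0719,0],[0,-0.0432,0.0719,0],[0,0,0,0.0227],[0,0,0,0.0227],[0,0,0,0.0227],[0,0,0,0.0227],[0,0,0,0.0227],[0,0,0,0.0227],[0,0,0,0.0227],[0,0,0,0.0227],[0,0,0,0.0227],[0,0,0,0.0227],[0,0,0,0.0227],[0,0,0,0],[0,0,0,0]]]' --grip 0

```text
time: 53.0
tool_pos: [0.5346, -0.0518, 0.177]
ee_rot: [-1.468, 1.57, 3.068]
wrist_force: [-0.1, -0.4, -0.1]
width: 0.0005
```

Run:
```python
from h import *
imaging.snapshot('top');o=where()
to(cw(.045,-.175,.085),-10.4);to(cw(.045,-.066,.085),-10.4)
s=snap('side','s22');cv2.imwrite('pics/s22.png',cv2.resize(s['pixels'][100:380,120:400,::-1],None,fx=2.1,fy=2.1))
```

```text
t 53.05 tcp [ 0.5346 -0.0518  0.1771] jaw -10.13 w 0.0003 F [ 0.  -0.7 -0.6] q [-0.2   0.07  1.45 -0.    1.63 -0.03]
target [ 0.5342 -0.0517  0.085 ] turn frac 0.0007 (deg world -0.3) shift after turn frac [ 3.686e-01 -1.500e-03  2.000e-04] shift before turn frac [ 3.686e-01 -1.500e-03  2.000e-04]
target [0.5538 0.0555 0.085 ] turn frac 0.0007 (deg world -0.3) shift after turn frac [ 0.3685 -0.0015 -0.4358] shift before turn frac [ 0.3685  0.0006 -0.4358]
```

View pics/s22.png

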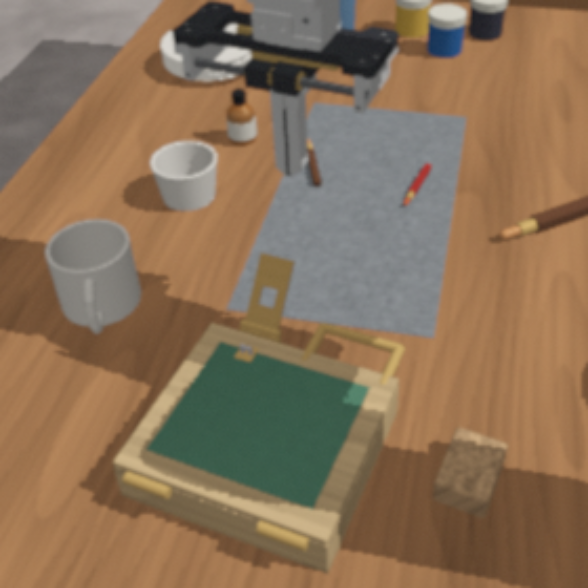

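drive_tool --commands '[[[0.08,0,0,0],[0.08,0,0,0],[0.08,0,0,0],[0.08,0,0,0],[0.048,0,0,0],[0,0,0,0],[0,0,0,0]]]'

```text
time: 53.8
tool_pos: [0.5351, -0.0519, 0.086]
ee_rot: [1.404, 1.57, -0.346]
wrist_force: [-0.5, 1.0, -0.2]
width: 0.0001
```

drive_tool --commands '[[[0,0,-0.04,0],[0,0,-0.04,0],[0,0,-0.04,0],[0,0,-0.04,0],[0,0,-0.04,0],[0,0,-0.04,0],[0,0,0,0],[0,0,0,0]]]'

```text
time: 54.6
tool_pos: [0.5453, 0.0078, 0.0853]
ee_rot: [-1.578, 1.57, 2.955]
wrist_force: [0.6, -0.6, 0.1]
width: 0.0
```

Run:
```python
from h import *
o=where();d=o['tool_pos']-C;print('case',d@EX,d@EY)
s=snap('side','s23');cv2.imwrite('pics/s23.png',cv2.resize(s['pixels'][150:380,150:380,::-1],None,fx=2.5,fy=2.5))
```

```text
t 54.6 tcp [0.5453 0.0078 0.0853] jaw -10.22 w 0.0 F [ 0.6 -0.6  0.1] q [-0.09  0.13  1.56  0.    1.45  0.09]
case 0.04524180897182245 -0.11446137182011168
```

View pics/s23.png

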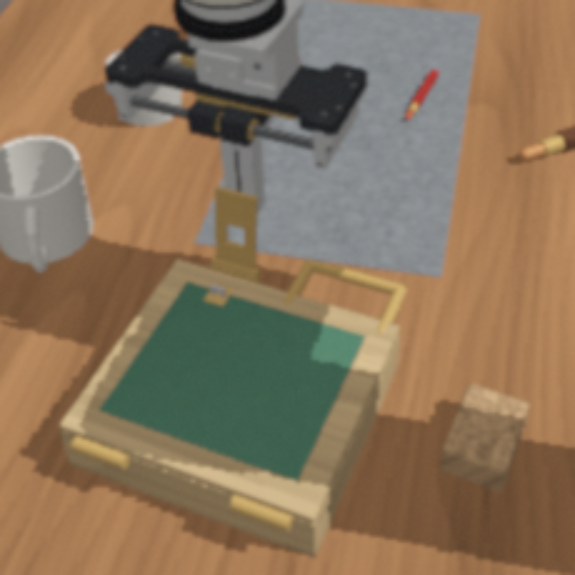

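The hasp is rising in front of the finger (235,230). I carry on over the top, then down and forward.

drive_tool --commands '[[[0,0,-0.04,0],[0,0,-0.04,0],[0,0,-0.04,0],[0,0,-0.04,0],[0,0,-0.034,0],[0.012,0,-0.014,0],[0.012,0,-0.014,0],[0.012,0,-0.014,0],[0.012,0,-0.014,0],[0.012,0,-0.014,0],[0.012,0,-0.014,0],[0.012,0,-0.014,0],[0.012,0,-0.014,0],[0,0,0,0],[0,0,0,0]]]'

```text
time: 56.15
tool_pos: [0.559, 0.0826, 0.0614]
ee_rot: [-1.295, 1.571, -3.045]
wrist_force: [-0.6, -0.5, 0.7]
width: 0.0002
```

Run:
```python
from h import *
o=where();d=o['tool_pos']-C;print('case',d@EX,d@EY)
s=snap('side','s24');cv2.imwrite('pics/s24.png',cv2.resize(s['pixels'][150:380,150:380,::-1],None,fx=2.5,fy=2.5))
```

```text
t 56.15 tcp [0.559  0.0826 0.0614] jaw -10.26 w 0.0002 F [-0.6 -0.5  0.7] q [ 0.05  0.19  1.54 -0.    1.41  0.23]
case 0.04520337487534609 -0.03833348192301652
```

View pics/s24.png

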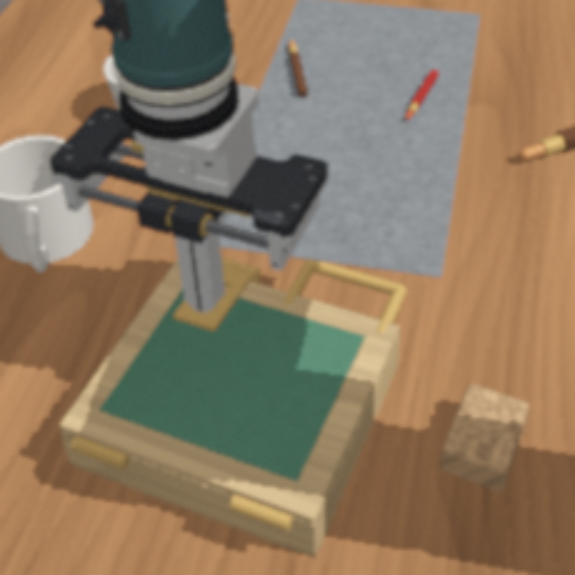

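Nearly down. I press in small steps.

drive_tool --commands '[[[0.01,0,0,0],[0.008,0,0,0],[0.006,0,0,0],[0,0,0,0],[0,0,0,0],[0,0,0,0]]]'

```text
time: 56.8
tool_pos: [0.5591, 0.0824, 0.0555]
ee_rot: [-0.252, 1.571, -2.002]
wrist_force: [0.6, 0.1, 0.2]
width: 0.0003
```

drive_tool --commands '[[[0.006,0,0,0],[0,0,0,0],[0,0,0,0],[0,0,0,0]]]'

```text
time: 57.2
tool_pos: [0.5593, 0.0825, 0.0543]
ee_rot: [1.634, 1.57, -0.116]
wrist_force: [0.4, -0.4, 1.3]
width: 0.0007
```

drive_tool --commands '[[[0.006,0,0,0],[0,0,0,0],[0,0,0,0],[0,0,0,0]]]'

```text
time: 57.6
tool_pos: [0.5594, 0.0825, 0.0541]
ee_rot: [1.639, 1.57, -0.111]
wrist_force: [-2.4, 0.6, 6.7]
width: 0.0006
```

drive_tool --commands '[[[0.005,0,0,0],[0,0,0,0],[0,0,0,0],[0,0,0,0]]]'

```text
time: 58.0
tool_pos: [0.5595, 0.0825, 0.0539]
ee_rot: [1.663, 1.569, -0.087]
wrist_force: [-3.0, -0.4, 11.1]
width: 0.0005
```

Pressed firmly (11 N, z stopped at 0.054). I lift off and move aside to look.

drive_tool --commands '[[[-0.03,0,0,0],[-0.08,0,0,0],[-0.1,0,0,0],[-0.1,0,0,0],[-0.1,0,0,0],[-0.1,0,0,0],[0,0,0.12,0],[0,0,0.12,0],[0,0,0.12,0],[0,0,0.12,0],[0,0,0.12,0],[0,0,0.12,0],[0,0,0.12,0],[0,0,0.12,0],[0,0,0,0],[0,0,0,0],[0,0,0,0],[0,0,0,0]]]'

```text
time: 59.8
tool_pos: [0.5165, -0.1525, 0.1787]
ee_rot: [-2.907, 1.57, 1.628]
wrist_force: [-0.7, -0.4, -0.1]
width: 0.0009
```

Run:
```python
from h import *
o=where()
s=snap('side','s25');t=snap('top','t25')
cv2.imwrite('pics/s25.png',cv2.resize(s['pixels'][150:380,120:350,::-1],None,fx=2.5,fy=2.5))
for n,s in(('side',s),('top',t)):
    P=pts(s);d=P-C;cx=d@EX;cy=d@EY;z=P[...,2]
    m=(abs(cx)<.085)&(cy<.075)&(cy>.0)&(z>.03)&(z<.08)
    A=np.c_[cx[m],cy[m],np.ones(m.sum())];k=np.linalg.lstsq(A,z[m],rcond=None)[0];print(n,k.round(4))
    m=(cx>.032)&(cx<.058)&(cy<-.025)&(cy>-.085)&(abs(cy+.061)>.008)&(z<.12)
    if m.sum()>20: print('hasp', m.sum(),np.polyfit(cy[m],z[m],1),np.median(z[m&(cy>-.05)]))
    m=(abs(cx+.185)<.05)&(abs(cy-.03)<.08)&(z>.012)&(z<.08);print('cork z',np.median(z[m]),P[m].mean(0))
```

```text
t 59.8 tcp [ 0.5165 -0.1525  0.1787] jaw -10.18 w 0.0009 F [-0.7 -0.4 -0.1] q [-0.39  0.07  1.44  0.    1.63 -0.21]
side [-0.0006 -0.0056  0.0489]
hasp 226 [0.00133493 0.05392003] 0.053889330133144786
cork z 0.02537991192963679 [0.34299288 0.13769328 0.02435217]
top [-0.0003 -0.0068  0.049 ]
hasp 240 [6.28925394e-06 5.35273236e-02] 0.053795165583254256
cork z 0.025812257262633753 [0.34342778 0.13246599 0.02565875]
```

View pics/s25.png

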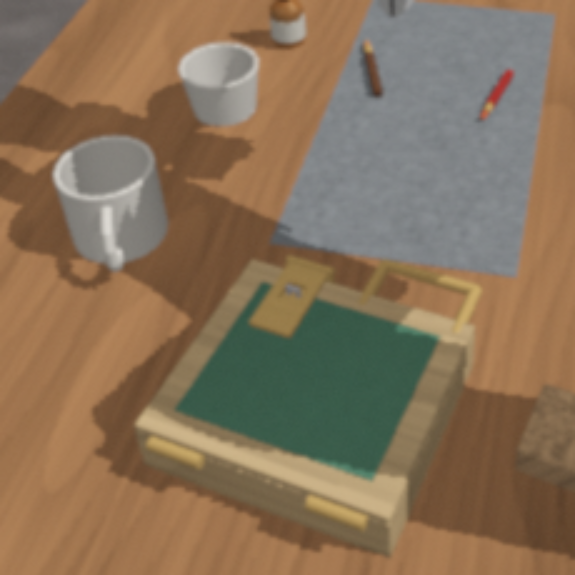

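View pics/t25.png

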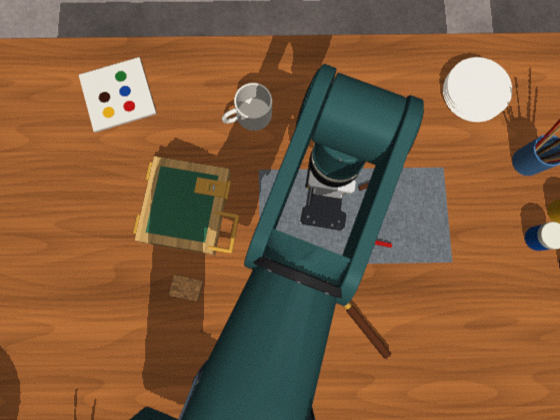

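```bash
python3 -c "
from bench import robot
print(robot.close_job())"
```

```text
the job is handed in; nothing more can be done
None
```

The job is done and handed in at about 60 s on the robot's clock. It reports no verdict, so what follows rests on my own checks.

**What I did:**
- I opened the lid past upright and set the cork flat on the bench.
- I laid the two burnishers that were there, the larger red and the middle-sized brown, in the two middle grooves with their tips to the hinges.
- I shut the lid and then pressed the hasp down over its staple. No blue or yellow burnisher was in view.

**Last checks:**

| Check | Result |
|---|---|
| Lid | Shut, about 0.006 rad in both views |
| Hasp | Level, slope about 0.001 rad, with the staple showing through its slot |
| Cork | Top about 26 mm above the bench, about 180 mm from the case's centre |
| Burnishers (checked before shutting) | Red handle at case x −21 mm, y −66 to +30 mm; brown judged by eye from the picture, flat in the next groove |
| Mug, cup and bottle | Seen upright where they stood (not measured); the mug and cup in the last pictures, the bottle's base in the last side picture |
| Robot | Touching nothing when handed in |

**One reading disagreed:** while shutting the lid, the fingers stopped about 5 mm higher than I had worked out, with 23 N of upward force. I took this to be the bar slipping in the fingers, since the depth check afterwards found the lid shut.

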